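Load a finned cold block through the spring flaps of a bench chiller

TASK

Pull the finned cold block out from under the bench riser, set it down flat on the steel loading plate in front of the chiller's gate with its fins towards the gate, and let go of it. Then take it by its upright handle and push it through the two spring flaps until its fins have slid fully home between the fins hidden inside; let go and leave the flaps shut behind it. The hidden fins may sit a little to either side of the middle, so feel for the gaps; leave the bottle, flask and tube rack where they stand.

Things in the scene. Friction and masses are not known exactly. Their poses are not given: they have to be found in the camera images.
- block: Loose aluminium cold block, 0.3-0.55 kg; body 110 (x) x 56 (y) x 30 mm high, dark wells on top. Origin: centre of the body's underside, +x towards its fins, z up. At the start its tail and handle are tucked under the riser (edge over about x = -28 mm); the front half sticks out and can be gripped across the 56 mm. Fully home in the bay, its origin is at bay x = 110 mm.
- block_nose (a point): Middle of the block's fin tips, 95 mm ahead of the block's origin, 15 mm above its underside. Four straight upright fins, 5 mm thick, 24 mm high, 14 mm apart centre to centre (block y = -21, -7, 7, 21), stick out of the body's front from x = 55 to 95 mm.
- block_handle (a point): Point in the block's black upright handle tab at the tail, 43 mm behind the block's origin, 55 mm above its underside. The tab is 24 mm long (x), 14 mm thick (y) and rises from the body's top (30 mm) to 75 mm above the underside; grip with fingers closing along the block's y.
- bay: Fixed chiller bay. Origin: on the bench under the middle of the gate; x points into the bay (push direction), z up. Its steel floor, 130 mm wide, top 6 mm above the bench, runs level from x = -200 mm; x -200 to 0 is the open loading plate. Gate posts at y = 39 to 61 mm either side, 50 mm high. From x = 0 to 100 mm it is open above; side walls at y = +-46, 36 mm high.
- bay_roof (a point): Middle of the front edge of the bay's roof: bay x = 100, y = 0, 48 mm above the bench. The roof (40 to 48 mm above the bench) covers x = 100 to 225 mm, inner walls at y = +-37; behind it stands the white housing, 200 mm wide, 156 mm high. With the block fully home its handle is at x = 67 mm, before this edge.
- bay_back (a point): Back wall of the comb hidden under the roof: bay x = 205, y = 0, 21 mm above the bench; the block's fin tips end here. The fixed comb has 5 mm fins 14 mm apart with tips at x = 167 mm. Its middle lies anywhere within 7 mm either side of bay y = 0, unseen: off the gaps (2 mm spare each side) the block stops hard at x = 167; draw back, shift sideways along y and try again.
- riser: Fixed white bench riser over the block's tail. Origin on the bench under its middle. Board 150 mm (own x) by 200 mm (y), 94 to 100 mm above the bench, front edge at x = 75; legs at the corners (x = +-66, y = +-90) and a back panel. The block sticks out roughly along the riser's +x, its handle top 19 mm below the board.
- flap_left (a joint): Left leaf of the gate (rad): 0 shut, grows to 1.75 as it swings into the bay. Upright hinge at bay x = 0, y = +38 mm; leaf 37 mm wide, 3 mm thick, from 8 to 40 mm above the bench. A light spring (some 1 to 4 N at the block for each leaf) shuts it once the block's tail is more than 37 mm inside.
- flap_right (a joint): Right leaf of the gate, the mirror image of the left one (hinge at y = -38 mm): 0 shut, grows to 1.75 as it swings into the bay.
- bottle: Bystander: closed glass bottle, 60 mm across, 130 mm high, standing on the riser; origin at its base.
- flask: Bystander: clear culture flask lying flat, 150 mm long (x), 80 mm wide, 32 mm high, red cap at +x; origin on its underside.
- rack: Bystander: white foam tube rack, 110 by 190 mm, 45 mm high, with four red-capped tubes up to 127 mm high; origin in the middle of its underside.
Mind the look-alikes: they are no part of the job. Leave any blue, green or red look-alike of the block alone.

How it is judged:
By the outcome, as a careful person would: the job done as asked, in the order asked, and still so for the second after the job is handed in, with the robot touching nothing.
It also fails if it takes over 72 s, if anything falls off the work surface, if the arm or the gripper's body presses on something with over 40 N, if the wrist force passes 120 N, or if a joint passes its speed limit or range.

ROBOT

A 6-joint arm with a two-finger parallel gripper is mounted at the origin on the work surface. World frame = base frame: x ahead of the robot, y to its left, z up, the work surface at z = 0. Lengths are in mm, angles in rad, forces in N, time in s.
With the tool pointing down it reaches from about 350 to 875 mm from the base axis. Payload 4.2 kg.
Tool frame: the origin (TCP) lies at the very end of the fingers, on their centre line; the grasp point (between the pads) lies 19 mm behind it (arm.grasp_offset is the distance from the TCP to the grasp point, in mm); z points along the fingers, y is the direction in which the jaws open and shut (so a half turn about z gives the same grasp; the last joint's range is limited). The gripper opens to 85 mm and grips with 20 to 120 N. Pads are 22 mm wide; open, the fingers measure 114 mm over their backs; the gripper's body (76 mm by 85 mm) begins 54 mm behind the grasp point. The pads swing forward as they close: fully open they stand 13 mm farther back than shut.
Start: joints at [-1.023, 0.385, 0.008, 0, -1.194, -0.259], TCP at [178.017, -599.09, 231.312] pointing down, gripper open.
Joint ranges: [-3.14, 3.14], [-1.21, 2.06], [-1.07, 1.41], [-3.16, 2.05], [-2.99, -0.16], [-3.1, 3.1]. Speed limits (rad/s): [2.79, 2.79, 3.14, 3.14, 3.14, 3.14].

INTERFACE

Orientations are given as a unit quaternion [x, y, z, w].
In Python, from bench import arm gives the robot as it stands.
- The arm moves only by the tool arm_command, never from a script. Its argument "commands" is one flat list of numbers, 4 for each row, row after row: the shift along the tool's x, y, z in m, then the turn about the tool's z in degrees. In form: [tx, ty, tz, roll, tx, ty, tz, roll, ...]. A call has exactly 5 rows; each row shifts and turns the pose as measured when the row begins, along the tool's axes as they then stand; what a row does not reach is not made up. A row lasts 1/10 s, in which the tool goes at most 50 mm and 8.59 degrees, less where a joint would pass 70% of its speed; a pose out of reach is approached as far as the arm can. A call with a gripper value outside its range is refused whole. "jaw" is the opening, from 0 (shut) to 1 (fully open), set as the call begins (left out, the last holds). The fingers move at their own pace and stop on an object; the grip force is fixed at half the most. Time passes only in rows, so rows that do not move let the fingers close, or fill a call up. It gives the time, the measured TCP pose, the force and the opening at its end, in the units of the state.
- arm.read_state(): the state, without advancing time (a new reading comes with each control period).
- arm.get_image(name): name is "side" or "top" or "wrist"; returns the picture (400x640x3 uint8, red, green, blue); there is no depth.
- arm.camera_info(name): a dict with "camera_matrix" (3x3 intrinsics, pixels), "world_from_camera" (4x4, takes a point from camera to world coordinates). Camera axes: x right, y down, z forward; pixel columns grow to the right and rows downward; lengths in mm; the calibration is good to about 2 mm. The wrist camera is an equidistant fisheye: a pixel r from the principal point sees the ray r / f radians off the axis. A picture is of the moment at which its call begins: read the wrist's pose just before it. camera_info takes no time and is no camera call; for the wrist camera it gives the pose at the moment of the call.
- arm.job_done(): hands the job in, once; it reports no verdict.
Trained networks look in the newest picture that a camera, given by its name, has taken for a name from the list of things; names that differ only in an ending like _2 or _b are one class to them, and where a whole thing is asked for, a point or a joint stands for the part that bears it (a point fixed in the world has none). Each returns a list of dicts, best first, with "confidence" (0 to 1); they miss things now and then, are a little off and sometimes report something else, mostly with a low value. They report only what shows in the picture. A call takes as long as a camera call. They do not tell look-alikes from the thing itself.
- arm.regions_of(camera, target): "mask" (400x640 bool, what is visible of it).
- arm.place_of(camera, target): "centre" ([x, y, z] in mm, in the coordinates of the camera as it stood for that picture, good to about 4 mm: a listed point, or the origin of a listed thing).
The state is a dict: "clock": time; "joints": joint angles; "joint_vel": joint speeds; "joint_efforts": joint torques, N m; "position": TCP position; "ee_rot": TCP orientation; "contact_force": force on the tool from outside, world axes, zero at the start; "wrist_torque": the same for the moment, N m; "gripper_width": finger opening in mm.
Only numpy, scipy, OpenCV 4.12 (cv2) and the standard library are available. Lean on these libraries where they do the work, as an engineer would, in place of code of your own. Each camera call takes 0.05 s, during which the arm holds its last target.

## Working session

There is one attempt and no reset: what is moved stays moved. The work goes in short steps, Python scripts to look and compute and a tool call to move; the robot and the scene stay as the last step left them, time stands still between calls to the robot, and variables do not carry over. Pictures are saved under pics/ and viewed, and the job is handed in when it is done.

Besides the shell and the picture viewer there is one more tool, called after "Emit:" as name(argument=value, ...) on one line, values as JSON. arm_command: Moves the arm, as the interface text tells. Its arguments: {"type":"object","properties":{"commands":{"type":"array"},"jaw":{"type":"number"}},"required":["commands"]}

```bash
mkdir -p pics; ls; python3 - <<'E'
from bench import arm
import cv2,numpy as np
for n in ["side","top","wrist"]:
    im=arm.get_image(n); cv2.imwrite(f"pics/{n}0.png",im[:,:,::-1])
    ci=arm.camera_info(n); print(n,np.round(ci["camera_matrix"],1).tolist(),np.round(ci["world_from_camera"],3).tolist())
print(arm.read_state())
E
```

```text
pics
side [[504.2, 0.0, 313.5], [0.0, 504.2, 197.2], [0.0, 0.0, 1.0]] [[-0.884, -0.314, 0.345, 11.8], [-0.467, 0.622, -0.629, 753.697], [-0.017, -0.718, -0.696, 964.842], [0.0, 0.0, 0.0, 1.0]]
top [[421.9, 0.0, 325.2], [0.0, 421.9, 201.7], [0.0, 0.0, 1.0]] [[-0.0, -0.985, 0.174, 294.144], [-0.999, 0.006, 0.036, -87.048], [-0.036, -0.174, -0.984, 1031.682], [0.0, 0.0, 0.0, 1.0]]
wrist [[309.7, 0.0, 322.2], [0.0, 309.7, 197.6], [0.0, 0.0, 1.0]] [[-0.285, 0.919, 0.272, 109.168], [0.959, 0.273, 0.082, -619.103], [0.001, 0.284, -0.959, 372.612], [0.0, 0.0, 0.0, 1.0]]
{'clock': 0.15, 'joints': array([-1.02339160e+00,  3.85363023e-01,  6.95193346e-03, -3.08002402e-04,
       -1.19401691e+00, -2.58595758e-01]), 'joint_vel': array([-1.23556191e-04, -4.99473935e-03,  4.21989770e-03,  8.25058979e-04,
       -5.74362603e-05, -3.17114879e-04]), 'joint_efforts': array([ 3.80388037e-04, -3.92679155e+01,  1.88581109e+01,  4.18854073e+00,
       -3.43825144e-03, -7.92444137e-07]), 'position': array([ 177.88375973, -598.69739522,  230.49439177]), 'ee_rot': array([-1.43846900e-01,  9.89599608e-01,  8.06617944e-04, -1.88269554e-04]), 'contact_force': array([ 0.43094371, -0.43959582, -0.21693727]), 'wrist_torque': array([-0.03503599,  0.00817909,  0.006988  ]), 'gripper_width': 85.3953476274365}
```

View pics/side0.png

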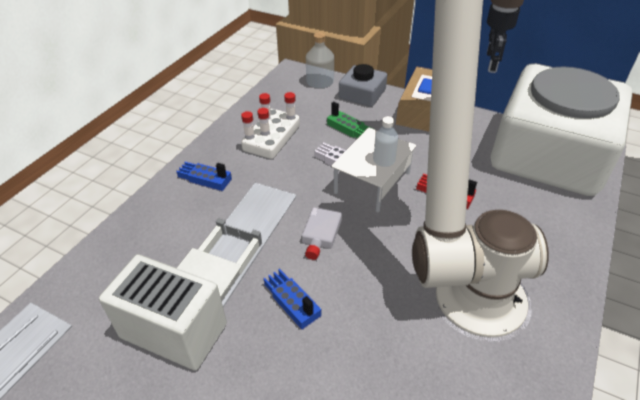

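View pics/top0.png

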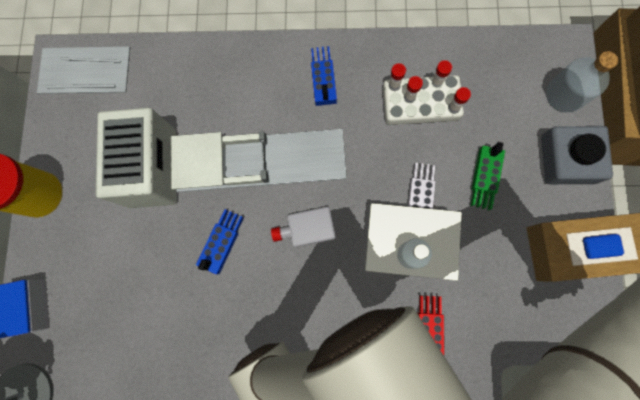

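View pics/wrist0.png

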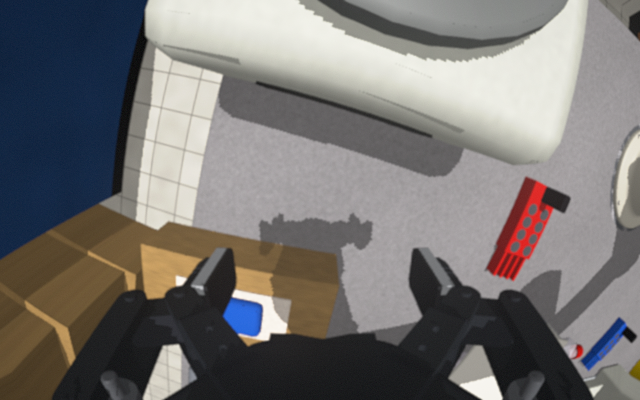

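The top view shows these candidates: silver block at (422,185), half under the riser; blue at (323,78) and (220,242); green at (488,175); red at (432,320). The silver one matches the description. The bay runs to the left in the image from the plate at (305,157), with the gate at about (265,157). Next I'll measure and take a close crop.

```bash
cat > h.py <<'E'
from bench import arm
import numpy as np, cv2
from scipy.spatial.transform import Rotation as R
def ray(n,px):
    ci=arm.camera_info(n);K=np.array(ci["camera_matrix"]);T=np.array(ci["world_from_camera"])
    d=np.array([(px[0]-K[0,2])/K[0,0],(px[1]-K[1,2])/K[1,1],1.])
    return T[:3,3],T[:3,:3]@d
def pt(n,px,z):
    o,d=ray(n,px); return o+d*(z-o[2])/d[2]
def proj(n,P):
    ci=arm.camera_info(n);K=np.array(ci["camera_matrix"]);T=np.array(ci["world_from_camera"])
    c=T[:3,:3].T@(np.array(P,float)-T[:3,3]); return (K@(c/c[2]))[:2]
def place(n,t):
    T=np.array(arm.camera_info(n)["world_from_camera"])
    return [(round(d["confidence"],2),np.round(T[:3,:3]@d["centre"]+T[:3,3],1).tolist()) for d in arm.place_of(n,t)][:5]
def st():
    s=arm.read_state();r=R.from_quat(s["ee_rot"]).as_matrix()
    print("t",round(s["clock"],2),"pos",np.round(s["position"],1),"x",np.round(r[:,0],3),"y",np.round(r[:,1],3),"z",np.round(r[:,2],3),"F",np.round(s["contact_force"],1),"M",np.round(s["wrist_torque"],2),"w",round(s["gripper_width"],1),"j",np.round(s["joints"],2))
def crop(n,box,sc,fn):
    im=arm.get_image(n);x0,y0,x1,y1=box
    cv2.imwrite("pics/"+fn,cv2.resize(im[y0:y1,x0:x1,::-1],None,fx=sc,fy=sc,interpolation=cv2.INTER_CUBIC))
E
python3 - <<'E'
from h import *
st()
crop("top",(360,140,500,290),4,"c_block.png")
crop("top",(90,100,360,215),2.9,"c_bay.png")
for t in ["block","block_nose","block_handle","bay","bay_roof","riser"]:
    print(t,place("top",t))
crop("side",(160,110,420,310),3,"c_side.png")
for t in ["block","block_nose","bay","bay_roof","riser"]:
    print(t,place("side",t))
st()
E
```

```text
t 0.15 pos [ 177.9 -598.7  230.5] x [-0.959 -0.285  0.   ] y [-0.285  0.959  0.002] z [-0.001  0.002 -1.   ] F [ 0.4 -0.4 -0.2] M [-0.04  0.01  0.01] w 85.4 j [-1.02  0.39  0.01 -0.   -1.19 -0.26]
block [(0.74, [363.6, 209.3, -1.1]), (0.73, [470.3, -278.1, -3.3]), (0.7, [547.1, -449.5, 1.1]), (0.63, [784.2, -45.1, 3.2]), (0.61, [160.0, -297.5, -3.2])]
block_nose [(0.82, [252.3, -294.2, 11.9]), (0.8, [882.8, -36.7, 17.1]), (0.77, [565.9, -298.2, 14.5]), (0.64, [456.6, -425.8, 17.4]), (0.62, [445.8, 175.6, 15.1])]
block_handle [(0.96, [428.9, -274.4, 54.0]), (0.89, [739.2, -49.2, 53.5]), (0.88, [594.3, -461.1, 56.4]), (0.57, [114.4, -287.1, 53.0])]
bay [(0.81, [586.7, 100.9, -0.4])]
bay_roof [(0.64, [375.4, -245.3, -2.9]), (0.59, [579.6, 201.5, 51.2])]
riser [(0.64, [372.0, -247.2, 0.5])]
block [(0.94, [548.7, -449.6, 1.0]), (0.93, [364.3, 208.5, 1.9]), (0.86, [782.3, -46.9, 5.1]), (0.83, [474.0, -283.7, -4.2])]
block_nose [(0.74, [568.9, -293.6, 19.4]), (0.73, [251.0, -295.5, 14.6]), (0.66, [459.3, -426.5, 16.5]), (0.64, [876.8, -36.0, 18.3]), (0.57, [442.8, 172.4, 15.5])]
bay [(0.78, [587.7, 100.4, -4.8])]
bay_roof [(0.95, [577.9, 203.1, 51.3])]
riser []
t 0.85 pos [ 178.  -599.1  231.3] x [-0.959 -0.285 -0.   ] y [-0.285  0.959 -0.   ] z [ 0. -0. -1.] F [ 0.3 -0.3  0.3] M [-0.06  0.01  0.01] w 85.5 j [-1.02  0.38  0.01 -0.   -1.19 -0.26]
```

View pics/c_block.png

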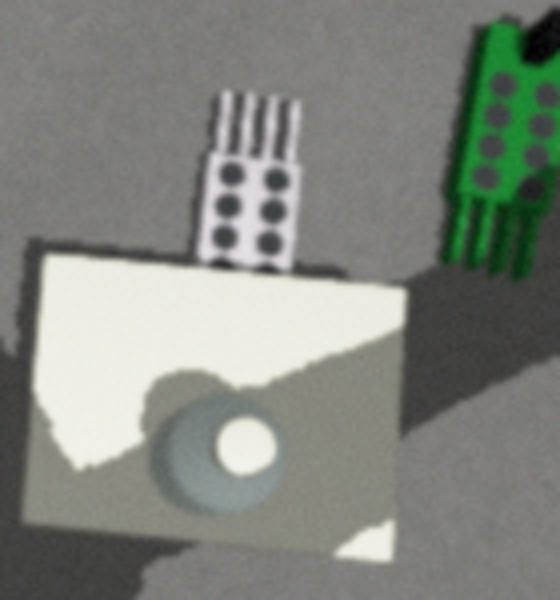

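View pics/c_bay.png

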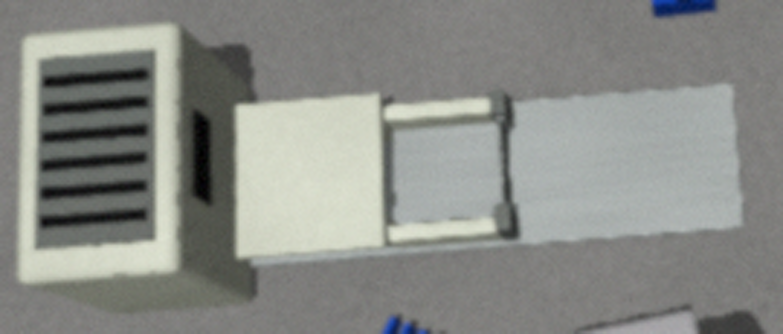

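View pics/c_side.png

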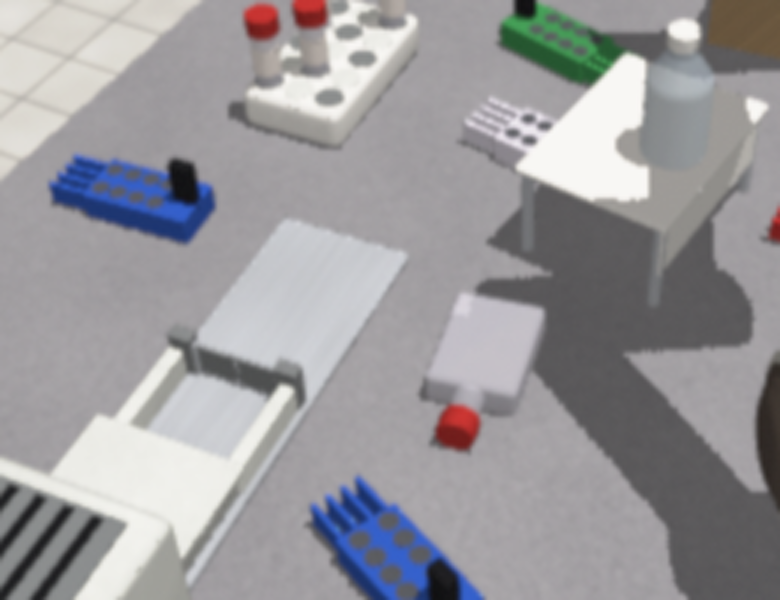

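The crops confirm the silver block: fin tips at about (417,163) to (433,165), with its tail under the riser edge. The bay plate, the posts and the roof's front edge show clearly too. Next I'll fit the poses by calibration.

```bash
python3 - <<'E'
from h import *
B=lambda x,y:(360+x/4,140+y/4)
C=lambda x,y:(90+x/2.9,100+y/2.9)
f=lambda l,p,z:print(l,np.round(pt("top",p,z),1))
f("finL",B(228,93),27);f("finR",B(294,101),27)
f("finL root",B(216,152),27);f("finR root",B(292,160),27)
f("bodyFL",B(212,152),30);f("bodyFR",B(300,162),30);f("bodyL",B(198,260),30);f("bodyR",B(292,270),30)
f("rise FL",B(42,254),100);f("rise FR",B(407,287),100);f("rise BL",B(22,522),100);f("rise BR",B(393,562),100)
f("plate a",C(732,85),6);f("plate b",C(742,228),6);
f("roof a",C(379,95),48);f("roof b",C(386,245),48);f("roofback a",C(236,103),48);f("roofback b",C(238,258),48)
f("postTop a",C(506,93),50);f("post b",C(514,235),50);
f("post a inner",C(512,125),50);f("post b inner",C(517,203),50);
S=lambda x,y:(160+x/3,110+y/3)
g=lambda l,p,z:print("side",l,np.round(pt("side",p,z),1))
g("plate far",S(287,220),6);g("plate near",S(408,257),6)
g("roof far",S(107,416),48);g("roof near",S(236,473),48)
g("finL",S(466,133),27);g("finR",S(492,97),27)
g("bodyFL",S(502,158),30)
for t in["flask","rack","bottle"]: print(t,place("top",t))
E
```

```text
finL [ 566.2 -275.    27. ]
finR [ 560.7 -314.6   27. ]
finL root [ 529.3 -266.3   27. ]
finR root [ 524.  -311.8   27. ]
bodyFL [ 528.6 -263.4   30. ]
bodyFR [ 522.  -315.9   30. ]
bodyL [ 462.5 -252.7   30. ]
bodyR [ 456.1 -308.2   30. ]
rise FL [ 454.6 -154.7  100. ]
rise FR [ 434.9 -355.2  100. ]
rise BL [ 306.9 -141.1  100. ]
rise BR [ 285.6 -339.4  100. ]
plate a [662.8 -93.9   6. ]
plate b [ 534.1 -101.5    6. ]
roof a [642.7 206.   48. ]
roof b [512.3 194.5  48. ]
roofback a [637.2 328.8  48. ]
roofback b [502.2 318.4  48. ]
postTop a [642.4  97.2  50. ]
post b [519.5  87.4  50. ]
post a inner [614.2  91.4  50. ]
post b inner [546.7  85.6  50. ]
side plate far [659.3 -89.2   6. ]
side plate near [533.2 -96.8   6. ]
side roof far [634.6 206.5  48. ]
side roof near [511.5 207.3  48. ]
side finL [ 556.4 -256.    27. ]
side finR [ 559.5 -318.    27. ]
side bodyFL [ 506.5 -234.9   30. ]
flask [(0.56, [412.1, 4.9, -0.3])]
rack [(0.9, [730.5, -293.5, -0.2])]
bottle [(0.59, [341.3, -236.3, 97.6])]
```

```bash
cat >> h.py <<'E'
def plan(P,yaw,n=5):
    """rows from now to P (world mm), yaw deg of tool x"""
    s=arm.read_state();p=np.array(s["position"]);r=R.from_quat(s["ee_rot"]).as_matrix()
    y0=np.degrees(np.arctan2(r[1,0],r[0,0]));dy=(yaw-y0+180)%360-180
    d=(np.array(P,float)-p)/n; out=[]
    for i in range(n):
        a=np.radians(y0+dy*i/n); x=np.array([np.cos(a),np.sin(a),0]);y=np.array([np.sin(a),-np.cos(a),0])
        out.append([round(d@x/1000,4),round(d@y/1000,4),round(-d[2]/1000,4),round(-dy/n,2)])
    print("yaw",round(y0,2),"err",np.round(np.array(P)-p,1),"dyaw",round(dy,2));print(out)
BO=np.array([585.8,101,0.]);BA=np.radians(94)
BX=np.array([np.cos(BA),np.sin(BA),0]);BY=np.array([-np.sin(BA),np.cos(BA),0])
def bay(x,y,z): return BO+BX*x+BY*y+np.array([0,0,z])
KO=np.array([471.5,-282.5,0]);KA=np.radians(-7.5)
def blk(x,y,z): return KO+np.array([np.cos(KA),np.sin(KA),0])*x+np.array([-np.sin(KA),np.cos(KA),0])*y+np.array([0,0,z])
E
python3 - <<'E'
from h import *
print(blk(30,0,0)); plan(blk(30,0,150),172.5,10)
E
```

```text
[ 501.24334584 -286.41578577    0.        ]
yaw -163.45 err [323.2 312.7 -81.3] dyaw -24.05
[[np.float64(-0.0399), np.float64(0.0208), np.float64(0.0081), np.float64(2.4)], [np.float64(-0.039), np.float64(0.0224), np.float64(0.0081), np.float64(2.4)], [np.float64(-0.038), np.float64(0.024), np.float64(0.0081), np.float64(2.4)], [np.float64(-0.037), np.float64(0.0256), np.float64(0.0081), np.float64(2.4)], [np.float64(-0.0359), np.float64(0.0271), np.float64(0.0081), np.float64(2.4)], [np.float64(-0.0347), np.float64(0.0286), np.float64(0.0081), np.float64(2.4)], [np.float64(-0.0335), np.float64(0.0301), np.float64(0.0081), np.float64(2.4)], [np.float64(-0.0322), np.float64(0.0314), np.float64(0.0081), np.float64(2.4)], [np.float64(-0.0308), np.float64(0.0327), np.float64(0.0081), np.float64(2.4)], [np.float64(-0.0294), np.float64(0.034), np.float64(0.0081), np.float64(2.4)]]
```

Emit:
arm_command(commands=[-0.04,0.021,0.004,2.4,-0.039,0.022,0.004,2.4,-0.038,0.024,0.004,2.4,-0.037,0.026,0.004,2.4,-0.036,0.027,0.004,2.4], jaw=1)

```text
clock: 1.5
position: [342.1, -443.1, 210.6]
ee_rot: [-0.03, 1.0, -0.001, 0.0]
contact_force: [0.9, -0.2, 0.0]
gripper_width: 85.4
```

```bash
python3 -c "
from h import *
st();plan(blk(30,0,150),172.5,6)"
```

```text
t 1.5 pos [ 342.1 -443.1  210.6] x [-0.998 -0.06  -0.001] y [-0.06   0.998 -0.003] z [ 0.001 -0.003 -1.   ] F [ 0.9 -0.2  0. ] M [-0.01 -0.06 -0.02] w 85.4 j [-0.62  0.29 -0.19  0.   -1.09 -0.89]
yaw -176.55 err [159.2 156.7 -60.6] dyaw -10.95
[[np.float64(-0.028), np.float64(0.0245), np.float64(0.0101), np.float64(1.82)], [np.float64(-0.0273), np.float64(0.0254), np.float64(0.0101), np.float64(1.82)], [np.float64(-0.0264), np.float64(0.0262), np.float64(0.0101), np.float64(1.82)], [np.float64(-0.0256), np.float64(0.027), np.float64(0.0101), np.float64(1.82)], [np.float64(-0.0247), np.float64(0.0278), np.float64(0.0101), np.float64(1.82)], [np.float64(-0.0238), np.float64(0.0286), np.float64(0.0101), np.float64(1.82)]]
```

Emit:
arm_command(commands=[-0.034,0.029,0.01,2.2,-0.033,0.03,0.01,2.2,-0.031,0.032,0.01,2.2,-0.03,0.033,0.01,2.2,-0.028,0.034,0.01,2.2])

```text
clock: 2.0
position: [508.5, -281.5, 161.5]
ee_rot: [0.07, 0.998, -0.003, 0.003]
contact_force: [1.7, -0.1, 0.2]
gripper_width: 85.3
```

```bash
python3 -c "
from h import *
st();plan(blk(30,0,100),172.5,5)
crop('wrist',(0,0,640,400),1.25,'w1.png')
crop('top',(340,120,520,280),4,'t1.png')"
```

```text
t 2.0 pos [ 508.5 -281.5  161.5] x [-0.99   0.139 -0.007] y [ 0.139  0.99  -0.006] z [ 0.006 -0.007 -1.   ] F [ 1.7 -0.1  0.2] M [-0.05 -0.05 -0.01] w 85.3 j [-0.22  0.37 -0.21  0.01 -0.99 -1.49]
yaw 172.02 err [ -7.3  -4.9 -61.5] dyaw 0.48
[[np.float64(0.0013), np.float64(-0.0012), np.float64(0.0123), np.float64(-0.1)], [np.float64(0.0013), np.float64(-0.0012), np.float64(0.0123), np.float64(-0.1)], [np.float64(0.0013), np.float64(-0.0012), np.float64(0.0123), np.float64(-0.1)], [np.float64(0.0013), np.float64(-0.0012), np.float64(0.0123), np.float64(-0.1)], [np.float64(0.0013), np.float64(-0.0012), np.float64(0.0123), np.float64(-0.1)]]
```

View pics/w1.png

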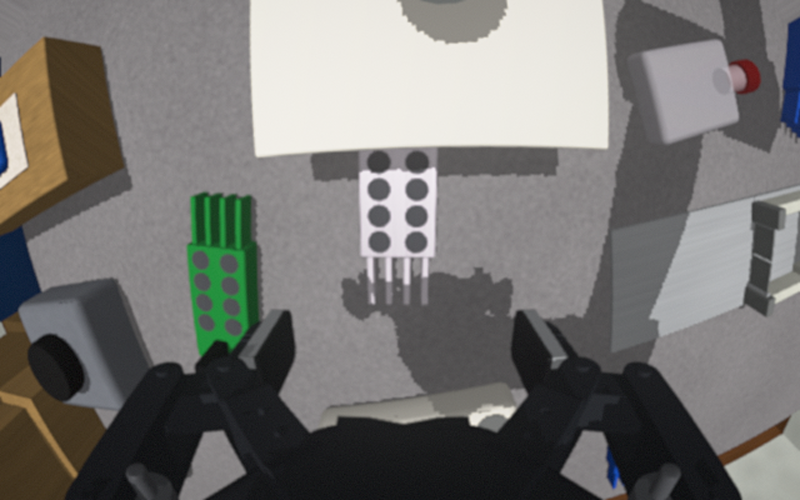

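View pics/t1.png

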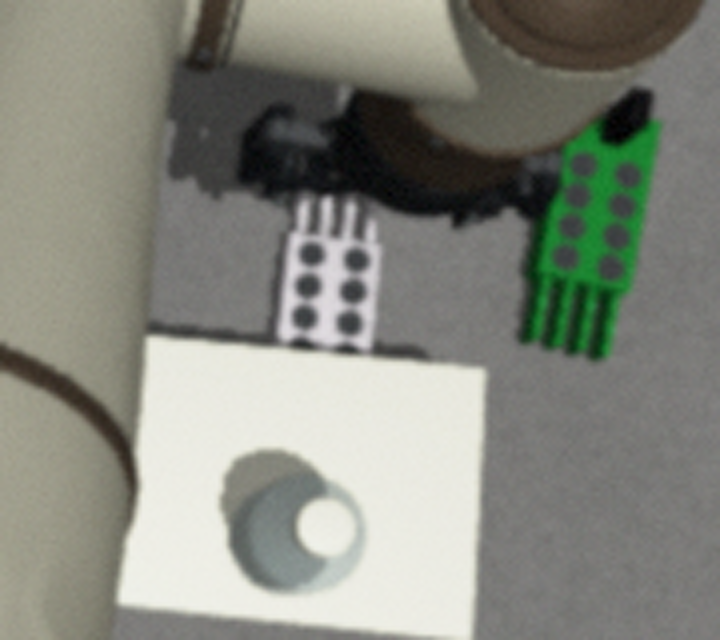

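The wrist view shows the silver block centred between the open fingers, body front at about (290–349,206) and fin tips at about (297–342,243) in full-frame pixels. I'll check its lateral position with the fisheye model.

```bash
cat >> h.py <<'E'
def wpt(px,z,ci=None):
    ci=ci or arm.camera_info("wrist");K=np.array(ci["camera_matrix"]);T=np.array(ci["world_from_camera"])
    v=np.array([(px[0]-K[0,2])/K[0,0],(px[1]-K[1,2])/K[1,1]]);th=np.linalg.norm(v)
    d=T[:3,:3]@np.append(v/th*np.sin(th),np.cos(th)); o=T[:3,3]
    return o+d*(z-o[2])/d[2]
E
python3 - <<'E'
from h import *
st()
f=lambda l,x,y,z:print(l,np.round(wpt((x/1.25,y/1.25),z),1))
f("front a",361,257,30);f("front b",436,257,30);f("side a",360,178,30);f("side b",437,178,30)
f("tip a",373,303,27);f("tip b",425,303,27)
f("plate near",612,230,6);f("plate far",613,350,6);f("riser a",256,157,100);f("riser b",608,149,100)
plan(blk(30,0,100),172.5,5)
E
```

```text
t 2.1 pos [ 510.  -279.4  160. ] x [-0.991  0.132 -0.005] y [ 0.132  0.991 -0.005] z [ 0.004 -0.006 -1.   ] F [-0.8 -0.5 -0.3] M [0.04 0.   0.06] w 85.2 j [-0.22  0.37 -0.21  0.01 -0.99 -1.49]
front a [ 523.2 -312.8   30. ]
front b [ 530.4 -257.6   30. ]
side a [ 465.1 -304.2   30. ]
side b [ 472.3 -250.4   30. ]
tip a [ 562.8 -310.3   27. ]
tip b [ 568. -270.   27.]
plate near [535.2 -99.4   6. ]
plate far [660.9 -87.8   6. ]
riser a [ 437.5 -350.2  100. ]
riser b [ 456.3 -155.   100. ]
yaw 172.39 err [ -8.8  -7.  -60. ] dyaw 0.11
[[np.float64(0.0016), np.float64(-0.0016), np.float64(0.012), np.float64(-0.02)], [np.float64(0.0016), np.float64(-0.0016), np.float64(0.012), np.float64(-0.02)], [np.float64(0.0016), np.float64(-0.0016), np.float64(0.012), np.float64(-0.02)], [np.float64(0.0016), np.float64(-0.0016), np.float64(0.012), np.float64(-0.02)], [np.float64(0.0016), np.float64(-0.0016), np.float64(0.012), np.float64(-0.02)]]
```

```bash
sed -i 's/KO=np.array(\[471.5,-282.5,0\])/KO=np.array([472,-280.5,0])/' h.py; python3 -c "
from h import *
plan(blk(33,0,25),172.5,5)"
```

```text
yaw 172.39 err [  -5.3   -5.4 -135. ] dyaw 0.11
[[np.float64(0.0009), np.float64(-0.0012), np.float64(0.027), np.float64(-0.02)], [np.float64(0.0009), np.float64(-0.0012), np.float64(0.027), np.float64(-0.02)], [np.float64(0.0009), np.float64(-0.0012), np.float64(0.027), np.float64(-0.02)], [np.float64(0.0009), np.float64(-0.0012), np.float64(0.027), np.float64(-0.02)], [np.float64(0.0009), np.float64(-0.0012), np.float64(0.027), np.float64(-0.02)]]
```

Emit:
arm_command(commands=[0.001,-0.001,0.027,0,0.001,-0.001,0.027,0,0.001,-0.001,0.027,0,0.001,-0.001,0.027,0,0.001,-0.001,0.022,0])

```text
clock: 2.6
position: [510.2, -285.5, 31.2]
ee_rot: [0.064, 0.998, -0.005, 0.009]
contact_force: [0.4, 0.2, -0.3]
gripper_width: 85.7
```

```bash
python3 -c "
from h import *
st();crop('wrist',(0,0,640,400),1.25,'w2.png');crop('side',(290,90,480,220),4,'s2.png')
plan(blk(33,0,5),172.5,5)"
```

```text
t 2.6 pos [ 510.2 -285.5   31.2] x [-0.992  0.127 -0.018] y [ 0.127  0.992 -0.008] z [ 0.016 -0.01  -1.   ] F [ 0.4  0.2 -0.3] M [ 0.05  0.05 -0.04] w 85.7 j [-0.23  0.52 -0.34  0.01 -0.68 -1.48]
yaw 172.65 err [ -3.2   0.2 -24.4] dyaw -0.15
[[np.float64(0.0006), np.float64(-0.0001), np.float64(0.0049), np.float64(0.03)], [np.float64(0.0006), np.float64(-0.0001), np.float64(0.0049), np.float64(0.03)], [np.float64(0.0006), np.float64(-0.0001), np.float64(0.0049), np.float64(0.03)], [np.float64(0.0006), np.float64(-0.0001), np.float64(0.0049), np.float64(0.03)], [np.float64(0.0006), np.float64(-0.0001), np.float64(0.0049), np.float64(0.03)]]
```

View pics/w2.png

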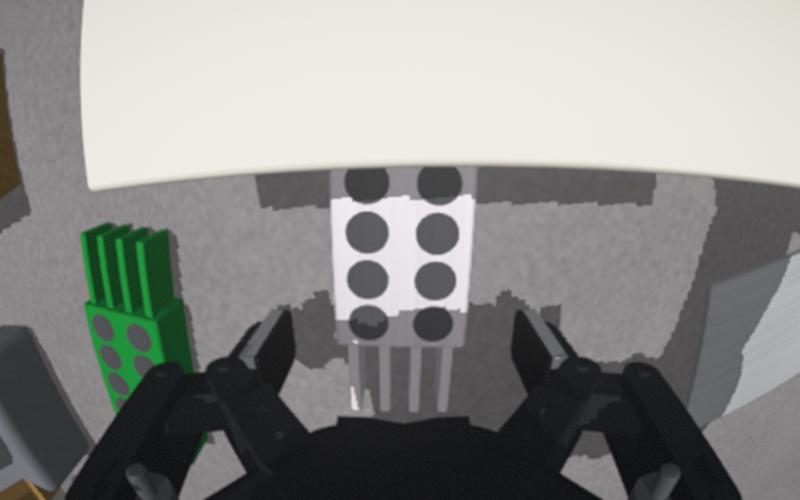

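View pics/s2.png

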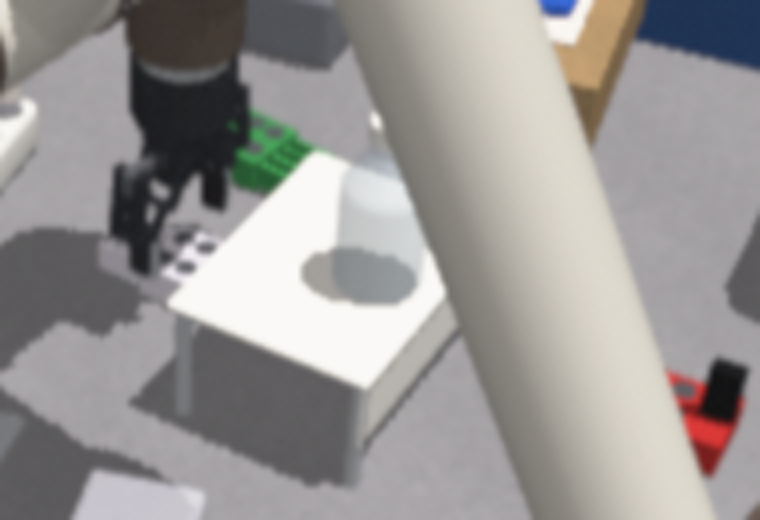

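The wrist view shows the block centred between the fingers at column ~403, with the riser edge clear above them. Now I'll lower and grip.

Emit:
arm_command(commands=[0.001,0,0.007,0,0.001,0,0.007,0,0.001,0,0.006,0,0,0,0.004,0,0,0,0,0])

```text
clock: 3.2
position: [507.7, -286.4, 7.9]
ee_rot: [0.064, 0.998, -0.005, 0.009]
contact_force: [0.6, 0.3, 0.3]
gripper_width: 85.2
```

Emit:
arm_command(commands=[0,0,0,0,0,0,0,0,0,0,0,0,0,0,0,0,0,0,0,0], jaw=0.5)

```text
clock: 3.7
position: [508.8, -286.5, 9.2]
ee_rot: [0.064, 0.998, -0.005, 0.011]
contact_force: [-0.3, -1.2, -1.8]
gripper_width: 54.5
```

```bash
python3 -c "
from h import *
st()"
```

```text
t 3.7 pos [ 508.8 -286.5    9.2] x [-0.992  0.127 -0.022] y [ 0.127  0.992 -0.009] z [ 0.02  -0.012 -1.   ] F [-0.3 -1.2 -1.8] M [-0.09 -0.02  0.02] w 54.5 j [-0.23  0.55 -0.37  0.01 -0.63 -1.47]
```

Emit:
arm_command(commands=[0,0,-0.005,0,-0.008,0,-0.002,0,-0.014,0,0,0,-0.016,0,0,0,-0.014,0,0,0], jaw=0.3)

```text
clock: 4.2
position: [559.5, -292.5, 16.3]
ee_rot: [0.065, 0.998, -0.004, 0.008]
contact_force: [1.2, -0.4, -4.1]
gripper_width: 54.8
```

```bash
python3 -c "
from h import *
st();crop('wrist',(0,0,640,400),1.25,'w3.png')
"
```

```text
t 4.2 pos [ 559.5 -292.5   16.3] x [-0.991  0.129 -0.016] y [ 0.129  0.992 -0.007] z [ 0.015 -0.009 -1.   ] F [ 1.2 -0.4 -4.1] M [ 0.   -0.08  0.03] w 54.8 j [-0.22  0.6  -0.23  0.01 -0.72 -1.48]
```

View pics/w3.png

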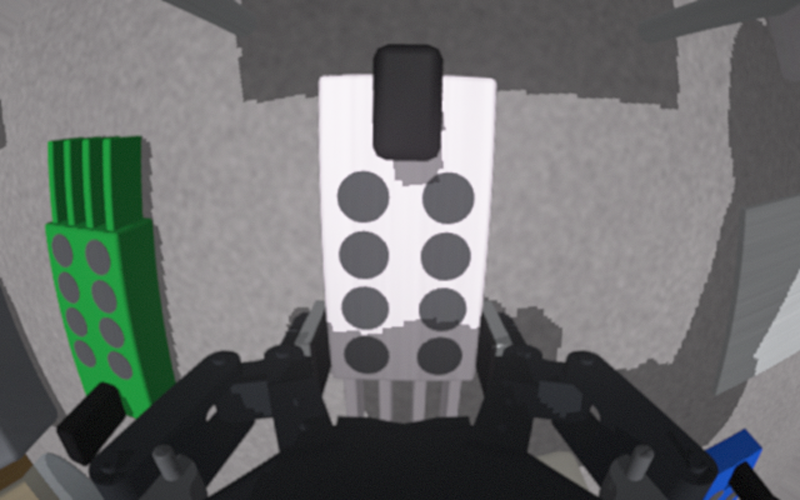

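The block is held between the fingers, with its handle at (408,100) in the picture and clear of the riser. Next I'll find where the block sits in the tool frame and plan the carry.

```bash
python3 - <<'E'
from h import *
st()
s=arm.read_state();r=R.from_quat(s["ee_rot"]).as_matrix();p=s["position"]
f=lambda l,x,y,z:print(l,np.round(r.T@(wpt((x/1.25,y/1.25),z)-p),1))
f("front a",330,380,37);f("front b",476,380,37);f("tail a",320,77,37);f("tail b",495,80,37)
f("hand ta",377,46,82);f("hand tb",440,46,82)
T=bay(-115,0,0);print(bay(-115+38,0,0))
plan(bay(-77,0,120),-86,14)
E
```

```text
t 4.25 pos [ 562.5 -293.1   16.6] x [-0.992  0.128 -0.02 ] y [ 0.128  0.992 -0.008] z [ 0.019 -0.011 -1.   ] F [ 3.7 -0.5 -1.9] M [-0.18 -0.61 -0.  ] w 54.8 j [-0.22  0.61 -0.23  0.01 -0.72 -1.48]
front a [-18.5 -27.9 -19.8]
front b [-18.1  28.8 -20.3]
tail a [ 90.9 -25.1 -22.1]
tail b [ 90.   28.8 -22.5]
hand ta [ 89.5  -4.5 -67.2]
hand tb [ 89.5   7.5 -67.3]
[591.17124848  24.18756813   0.        ]
yaw 172.66 err [ 28.7 317.3 103.4] dyaw 101.34
[[np.float64(0.0009), np.float64(0.0227), np.float64(-0.0074), np.float64(-7.24)], [np.float64(-0.002), np.float64(0.0227), np.float64(-0.0074), np.float64(-7.24)], [np.float64(-0.0048), np.float64(0.0222), np.float64(-0.0074), np.float64(-7.24)], [np.float64(-0.0076), np.float64(0.0214), np.float64(-0.0074), np.float64(-7.24)], [np.float64(-0.0103), np.float64(0.0203), np.float64(-0.0074), np.float64(-7.24)], [np.float64(-0.0127), np.float64(0.0189), np.float64(-0.0074), np.float64(-7.24)], [np.float64(-0.015), np.float64(0.0171), np.float64(-0.0074), np.float64(-7.24)], [np.float64(-0.017), np.float64(0.0151), np.float64(-0.0074), np.float64(-7.24)], [np.float64(-0.0188), np.float64(0.0128), np.float64(-0.0074), np.float64(-7.24)], [np.float64(-0.0203), np.float64(0.0103), np.float64(-0.0074), np.float64(-7.24)], [np.float64(-0.0214), np.float64(0.0077), np.float64(-0.0074), np.float64(-7.24)], [np.float64(-0.0222), np.float64(0.0049), np.float64(-0.0074), np.float64(-7.24)], [np.float64(-0.0227), np.float64(0.0021), np.float64(-0.0074), np.float64(-7.24)], [np.float64(-0.0227), np.float64(-0.0008), np.float64(-0.0074), np.float64(-7.24)]]
```

Emit:
arm_command(commands=[-0.004,0.01,-0.02,0,-0.004,0.02,-0.022,-4,-0.004,0.022,-0.022,-7,-0.006,0.022,-0.02,-7,-0.008,0.021,-0.015,-7])

```text
clock: 4.75
position: [584.6, -195.8, 112.6]
ee_rot: [-0.158, 0.987, -0.004, 0.004]
contact_force: [0.6, -0.3, -3.5]
gripper_width: 54.6
```

```bash
python3 - <<'E'
from h import *
st()
plan(bay(-78,0,100),-86,10)
E
```

```text
t 4.75 pos [ 584.6 -195.8  112.6] x [-0.95  -0.312 -0.006] y [-0.312  0.95  -0.009] z [ 0.008 -0.007 -1.   ] F [ 0.6 -0.3 -3.5] M [ 0.06 -0.1   0.03] w 54.6 j [-0.06  0.47 -0.18  0.01 -0.91 -1.2 ]
yaw -161.81 err [  6.6 219.  -12.6] dyaw 75.81
[[np.float64(-0.0075), np.float64(0.0206), np.float64(0.0013), np.float64(-7.58)], [np.float64(-0.0101), np.float64(0.0194), np.float64(0.0013), np.float64(-7.58)], [np.float64(-0.0126), np.float64(0.0179), np.float64(0.0013), np.float64(-7.58)], [np.float64(-0.0149), np.float64(0.0161), np.float64(0.0013), np.float64(-7.58)], [np.float64(-0.0168), np.float64(0.014), np.float64(0.0013), np.float64(-7.58)], [np.float64(-0.0185), np.float64(0.0117), np.float64(0.0013), np.float64(-7.58)], [np.float64(-0.0199), np.float64(0.0091), np.float64(0.0013), np.float64(-7.58)], [np.float64(-0.021), np.float64(0.0064), np.float64(0.0013), np.float64(-7.58)], [np.float64(-0.0216), np.float64(0.0036), np.float64(0.0013), np.float64(-7.58)], [np.float64(-0.0219), np.float64(0.0007), np.float64(0.0013), np.float64(-7.58)]]
```

Emit:
arm_command(commands=[-0.007,0.02,0,-7.5,-0.01,0.019,0,-7.5,-0.012,0.018,0,-7.5,-0.015,0.016,0,-7.5,-0.017,0.014,0,-7.5])

```text
clock: 5.25
position: [587.6, -82.5, 114.7]
ee_rot: [-0.479, 0.878, -0.006, 0.004]
contact_force: [-0.0, 0.5, -3.0]
gripper_width: 54.9
```

```bash
python3 - <<'E'
from h import *
st()
plan(bay(-78,0,100),-86,5)
E
```

```text
t 5.25 pos [587.6 -82.5 114.7] x [-0.541 -0.841 -0.002] y [-0.841  0.541 -0.014] z [ 0.013 -0.006 -1.   ] F [-0.   0.5 -3. ] M [ 0.09 -0.03 -0.01] w 54.9 j [ 0.14  0.43 -0.24  0.01 -0.89 -0.72]
yaw -122.76 err [  3.7 105.7 -14.7] dyaw 36.76
[[np.float64(-0.0182), np.float64(0.0108), np.float64(0.0029), np.float64(-7.35)], [np.float64(-0.0194), np.float64(0.0084), np.float64(0.0029), np.float64(-7.35)], [np.float64(-0.0203), np.float64(0.0059), np.float64(0.0029), np.float64(-7.35)], [np.float64(-0.0209), np.float64(0.0032), np.float64(0.0029), np.float64(-7.35)], [np.float64(-0.0211), np.float64(0.0005), np.float64(0.0029), np.float64(-7.35)]]
```

Emit:
arm_command(commands=[-0.018,0.011,0.003,-7.3,-0.019,0.008,0.003,-7.3,-0.019,0.006,0.003,-7.3,-0.019,0.003,0.003,-7.3,-0.017,0,0.003,-6.5])

```text
clock: 5.75
position: [588.2, 20.5, 98.0]
ee_rot: [0.734, -0.679, 0.005, -0.002]
contact_force: [-0.1, -0.4, -2.5]
gripper_width: 54.6
```

```bash
python3 - <<'E'
from h import *
crop('wrist',(0,0,640,400),1.25,'w4.png')
crop('top',(90,100,360,215),2.9,'t4.png')
crop("side",(140,110,420,310),2.8,"s4.png")
st()
plan(bay(-80,0,60),-86,5)
E
```

```text
t 5.9 pos [588.2  20.3  98. ] x [ 0.073 -0.997  0.006] y [-0.997 -0.073 -0.009] z [ 0.009 -0.005 -1.   ] F [-0.  -0.1 -2.3] M [0.11 0.07 0.03] w 54.5 j [ 0.31  0.45 -0.27  0.01 -0.85 -0.25]
yaw -85.82 err [  3.2   0.9 -38. ] dyaw -0.18
[[np.float64(-0.0001), np.float64(-0.0006), np.float64(0.0076), np.float64(0.04)], [np.float64(-0.0001), np.float64(-0.0006), np.float64(0.0076), np.float64(0.04)], [np.float64(-0.0001), np.float64(-0.0006), np.float64(0.0076), np.float64(0.04)], [np.float64(-0.0001), np.float64(-0.0006), np.float64(0.0076), np.float64(0.04)], [np.float64(-0.0001), np.float64(-0.0006), np.float64(0.0076), np.float64(0.04)]]
```

View pics/w4.png

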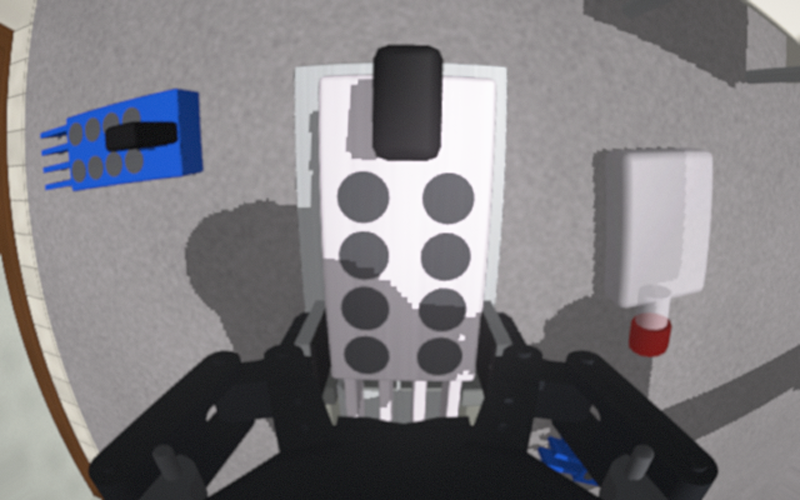

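View pics/t4.png

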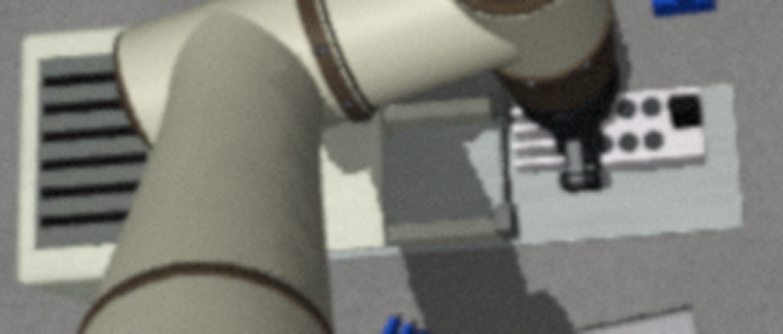

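View pics/s4.png

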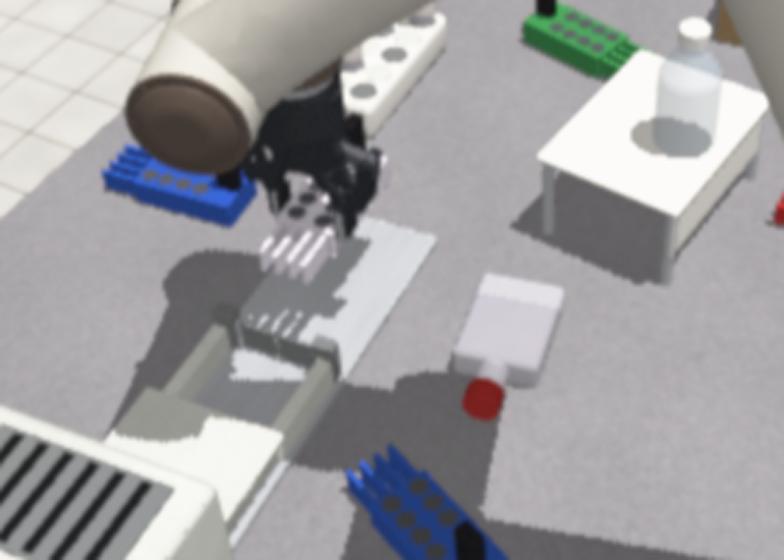

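The wrist view shows the block over the plate, with the plate's end corners at (295,67) and (507,67). I'll check its alignment to the bay from these.

```bash
python3 - <<'E'
from h import *
f=lambda x,y,z:wpt((x/1.25,y/1.25),z)
a=f(296,67,6);b=f(506,66,6);print(a.round(1),b.round(1),"mid",((a+b)/2).round(1),"ours",bay(-200,0,6).round(1))
a2=f(303,275,6);b2=f(489,300,6);print(a2.round(1),b2.round(1))
for q in (a,b,a2,b2):
    d=q-BO;print("bay",(d@BX).round(1),(d@BY).round(1))
z=97.9-10+30
t=(f(320,77,z)+f(495,78,z))/2;n=(f(330,380,z)+f(476,380,z))/2
for q in(t,n):
    d=q-BO;print("blk bay",(d@BX).round(1),(d@BY).round(1),(d[2]).round(1))
E
```

```text
[663.3 -92.1   6. ] [ 535.8 -101.6    6. ] mid [599.5 -96.8   6. ] ours [599.8 -98.5   6. ]
[654.3  41.4   6. ] [529.5  49.7   6. ]
bay -198.0 -63.8
bay -198.6 64.0
bay -64.2 -64.2
bay -47.3 59.8
blk bay -172.0 4.1 117.9
blk bay -62.5 3.0 117.9
```

Emit:
arm_command(commands=[0,-0.001,0.012,0,0,-0.001,0.018,0,0,-0.001,0.018,0,0,-0.0005,0.014,0,0,0,0.008,0])

```text
clock: 6.4
position: [592.7, 17.1, 24.6]
ee_rot: [0.729, -0.684, 0.005, -0.002]
contact_force: [0.5, -0.3, -3.0]
gripper_width: 55.0
```

```bash
python3 - <<'E'
from h import *
st()
plan(bay(-80,0,17),-86,5)
E
```

```text
t 6.4 pos [592.7  17.1  24.6] x [ 0.063 -0.998  0.005] y [-0.998 -0.063 -0.011] z [ 0.011 -0.004 -1.   ] F [ 0.5 -0.3 -3. ] M [0.11 0.04 0.06] w 55.0 j [ 0.31  0.55 -0.32  0.01 -0.69 -0.25]
yaw -86.39 err [-1.3  4.1 -7.6] dyaw 0.39
[[np.float64(-0.0008), np.float64(0.0002), np.float64(0.0015), np.float64(-0.08)], [np.float64(-0.0008), np.float64(0.0002), np.float64(0.0015), np.float64(-0.08)], [np.float64(-0.0008), np.float64(0.0002), np.float64(0.0015), np.float64(-0.08)], [np.float64(-0.0008), np.float64(0.0002), np.float64(0.0015), np.float64(-0.08)], [np.float64(-0.0008), np.float64(0.0002), np.float64(0.0015), np.float64(-0.08)]]
```

Emit:
arm_command(commands=[0,0,0.003,-0.2,0,0,0.002,-0.1,0,0,0.0015,0,0,0,0.0015,0,0,0,0,0])

```text
clock: 6.9
position: [592.7, 15.4, 16.0]
ee_rot: [0.73, -0.683, 0.005, -0.002]
contact_force: [-0.0, -0.4, -2.7]
gripper_width: 54.9
```

```bash
python3 - <<'E'
from h import *
st()
E
```

```text
t 6.9 pos [592.7  15.4  16. ] x [ 0.066 -0.998  0.005] y [-0.998 -0.066 -0.01 ] z [ 0.01  -0.005 -1.   ] F [-0.  -0.4 -2.7] M [0.16 0.01 0.01] w 54.9 j [ 0.3   0.56 -0.33  0.01 -0.68 -0.25]
```

Emit:
arm_command(commands=[0,0,0.001,0,0,0,0.001,0,0,0,0.001,0,0,0,0,0,0,0,0,0])

```text
clock: 7.4
position: [593.5, 15.7, 15.5]
ee_rot: [0.73, -0.683, 0.006, -0.003]
contact_force: [-0.3, -0.1, -0.4]
gripper_width: 54.8
```

```bash
python3 - <<'E'
from h import *
st()
E
```

```text
t 7.4 pos [593.5  15.7  15.5] x [ 0.067 -0.998  0.005] y [-0.998 -0.067 -0.013] z [ 0.013 -0.004 -1.   ] F [-0.3 -0.1 -0.4] M [0.01 0.24 0.02] w 54.8 j [ 0.3   0.56 -0.33  0.01 -0.67 -0.25]
```

Contact: the force fell to about 0, so the block is down. I'll release and rise.

Emit:
arm_command(commands=[0,0,0,0,0,0,0,0,0,0,0,0,0,0,0,0,0,0,-0.005,0], jaw=1)

```text
clock: 7.9
position: [595.0, 16.1, 20.6]
ee_rot: [0.731, -0.683, 0.007, -0.004]
contact_force: [-1.1, -0.4, 0.1]
gripper_width: 85.5
```

Emit:
arm_command(commands=[0,0,-0.02,0,0,0,-0.025,0,0,0,-0.025,0,0.01,0,-0.02,0,0.015,0,-0.01,0])

```text
clock: 8.4
position: [594.8, -8.1, 124.6]
ee_rot: [0.732, -0.682, 0.007, -0.003]
contact_force: [-0.1, -0.5, 0.5]
gripper_width: 85.1
```

```bash
python3 - <<'E'
from h import *
st()
crop('wrist',(0,0,640,400),1.25,'w5.png')
f=lambda x,y,z:wpt((x/1.25,y/1.25),z)
st()
crop("side",(140,110,420,310),2.8,"s5.png")
E
```

```text
t 8.4 pos [594.8  -8.1 124.6] x [ 0.07  -0.998  0.006] y [-0.997 -0.07  -0.014] z [ 0.014 -0.005 -1.   ] F [-0.1 -0.5  0.5] M [-0.01 -0.06  0.04] w 85.1 j [ 0.26  0.42 -0.23  0.01 -0.91 -0.2 ]
t 8.45 pos [595.5 -10.2 125.9] x [ 0.069 -0.998  0.007] y [-0.998 -0.069 -0.016] z [ 0.016 -0.006 -1.   ] F [ 0.8 -1.   1.9] M [-0.04 -0.06  0.03] w 85.7 j [ 0.26  0.42 -0.23  0.01 -0.91 -0.2 ]
```

View pics/w5.png

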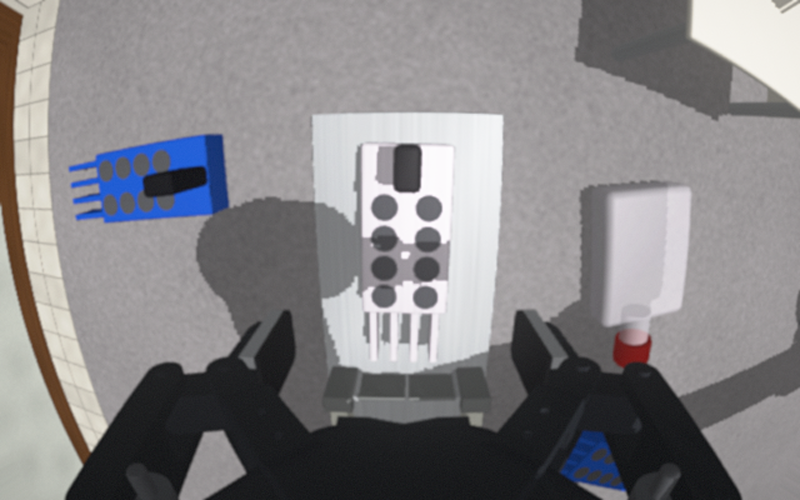

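View pics/s5.png

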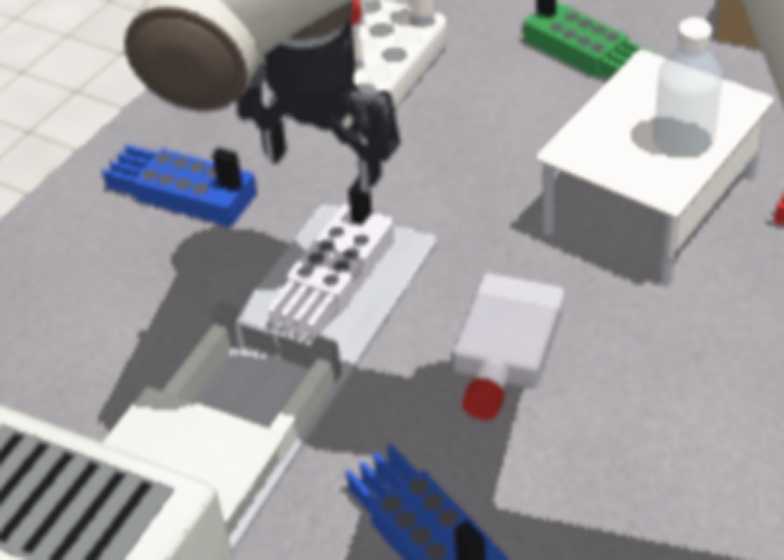

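The block sits flat on the plate with its fins pointing at the gate: handle top at about (407,165), fin tips at about row 360, gate posts at (342,380) and (474,380). Next I'll measure the block and gate from this picture.

```bash
python3 - <<'E'
from h import *
st()
f=lambda x,y,z:wpt((x/1.25,y/1.25),z)
def g(l,x,y,z):
    q=f(x,y,z);d=q-BO;print(l,q.round(1),"bay",(d@BX).round(1),(d@BY).round(1))
g("plate a",313,114,6);g("plate b",503,115,6)
g("tail a",361,145,36);g("tail b",454,146,36);g("front a",361,312,36);g("front b",446,313,36)
g("tip 1",374,360,33);g("tip 4",434,360,33)
g("hand bl",395,147,81);g("hand br",421,147,81);g("hand fl",395,192,81);g("hand fr",420,192,81)
g("post a in",356,400,50);g("post b in",459,400,50);g("leaf mid",407,400,40);
g("post a top",328,370,50);g("post b top",487,370,50);
E
```

```text
t 8.5 pos [594.9  -9.6 124.2] x [ 0.067 -0.998  0.006] y [-0.998 -0.067 -0.014] z [ 0.014 -0.005 -1.   ] F [ 0.3 -0.9  0.3] M [ 0.01  0.07 -0.03] w 85.2 j [ 0.26  0.42 -0.23  0.01 -0.91 -0.2 ]
plate a [663.6 -94.2   6. ] bay -200.1 -64.0
plate b [ 535.7 -102.4    6. ] bay -199.4 64.2
tail a [625.9 -74.9  36. ] bay -178.2 -27.7
tail b [570.9 -78.1  36. ] bay -177.6 27.3
front a [621.6  32.8  36. ] bay -70.5 -30.9
front b [565.4  29.4  36. ] bay -70.0 25.3
tip 1 [611.7  71.8  33. ] bay -30.9 -23.8
tip 4 [569.2  68.6  33. ] bay -31.2 18.8
hand bl [604.2 -75.9  81. ] bay -177.8 -6.0
hand br [591.9 -76.8  81. ] bay -177.8 6.3
hand fl [602.8 -54.2  81. ] bay -156.0 -6.1
hand fr [590.8 -55.   81. ] bay -156.0 5.9
post a in [622.4  96.4  50. ] bay -7.1 -36.2
post b in [550.  91.  50.] bay -7.5 36.4
leaf mid [586.1 100.9  40. ] bay -0.1 -0.3
post a top [641.8  72.4  50. ] bay -32.5 -53.9
post b top [534.4  64.4  50. ] bay -33.0 53.8
```

```bash
python3 - <<'E'
from h import *
plan(bay(-167,0,105),-86,5)
E
```

```text
yaw -86.15 err [  2.5 -56.  -19.2] dyaw 0.15
[[np.float64(0.0112), np.float64(0.0002), np.float64(0.0038), np.float64(-0.03)], [np.float64(0.0112), np.float64(0.0003), np.float64(0.0038), np.float64(-0.03)], [np.float64(0.0112), np.float64(0.0003), np.float64(0.0038), np.float64(-0.03)], [np.float64(0.0112), np.float64(0.0003), np.float64(0.0038), np.float64(-0.03)], [np.float64(0.0112), np.float64(0.0003), np.float64(0.0038), np.float64(-0.03)]]
```

Emit:
arm_command(commands=[0.013,0,0.004,0,0.013,0,0.004,0,0.013,0,0.004,0,0.01,0.001,0.004,0,0.005,0.001,0.003,0], jaw=0.6)

```text
clock: 9.0
position: [594.3, -68.8, 99.5]
ee_rot: [0.73, -0.684, 0.004, -0.0]
contact_force: [-0.4, 0.2, 0.0]
gripper_width: 51.0
```

```bash
python3 - <<'E'
from h import *
st();plan(bay(-167,0,45),-86,5)
E
```

```text
t 9.0 pos [594.3 -68.8  99.5] x [ 0.065 -0.998  0.006] y [-0.998 -0.065 -0.006] z [ 0.006 -0.006 -1.   ] F [-0.4  0.2  0. ] M [-0.04  0.01 -0.02] w 51.0 j [ 0.16  0.46 -0.24  0.01 -0.87 -0.1 ]
yaw -86.25 err [  3.2   3.2 -54.5] dyaw 0.25
[[np.float64(-0.0006), np.float64(-0.0007), np.float64(0.0109), np.float64(-0.05)], [np.float64(-0.0006), np.float64(-0.0007), np.float64(0.0109), np.float64(-0.05)], [np.float64(-0.0006), np.float64(-0.0007), np.float64(0.0109), np.float64(-0.05)], [np.float64(-0.0006), np.float64(-0.0007), np.float64(0.0109), np.float64(-0.05)], [np.float64(-0.0006), np.float64(-0.0007), np.float64(0.0109), np.float64(-0.05)]]
```

Emit:
arm_command(commands=[-0.001,-0.001,0.013,-0.1,-0.001,-0.001,0.013,-0.1,-0.001,-0.0005,0.013,0,0,0,0.009,0,0,0,0.004,0])

```text
clock: 9.5
position: [595.9, -66.0, 41.0]
ee_rot: [0.731, -0.682, 0.003, 0.001]
contact_force: [-0.8, 0.5, -0.2]
gripper_width: 51.5
```

```bash
python3 - <<'E'
from h import *
st();crop('wrist',(0,0,640,400),1.25,'w6.png');plan(bay(-167,0,45),-86,5)
E
```

```text
t 9.5 pos [595.9 -66.   41. ] x [ 0.069 -0.998  0.006] y [-0.998 -0.069 -0.002] z [ 0.003 -0.006 -1.   ] F [-0.8  0.5 -0.2] M [-0.02 -0.02 -0.05] w 51.5 j [ 0.16  0.54 -0.29  0.01 -0.75 -0.1 ]
yaw -86.08 err [1.9 0.4 4.4] dyaw 0.08
[[np.float64(-0.0001), np.float64(-0.0004), np.float64(-0.0009), np.float64(-0.02)], [np.float64(-0.0001), np.float64(-0.0004), np.float64(-0.0009), np.float64(-0.02)], [np.float64(-0.0001), np.float64(-0.0004), np.float64(-0.0009), np.float64(-0.02)], [np.float64(-0.0001), np.float64(-0.0004), np.float64(-0.0009), np.float64(-0.02)], [np.float64(-0.0001), np.float64(-0.0004), np.float64(-0.0009), np.float64(-0.02)]]
```

View pics/w6.png

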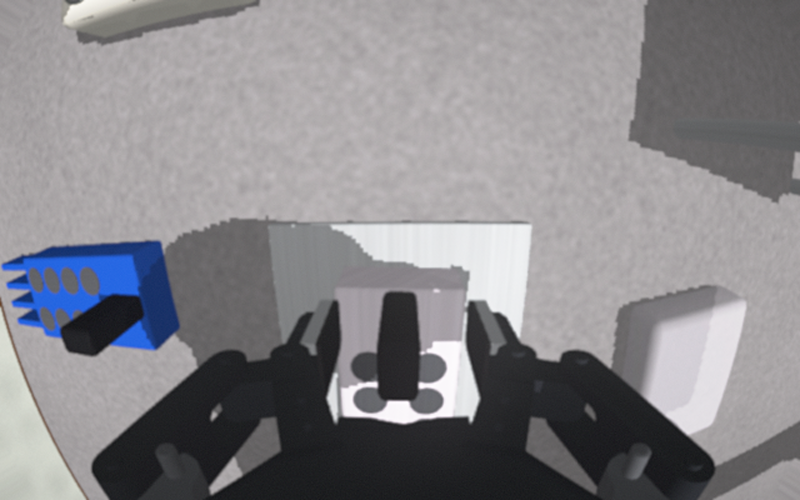

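The handle stands midway between the pads at column 400. I'll rise 4 mm and close.

Emit:
arm_command(commands=[0,0,-0.004,0,0,0,0,0,0,0,0,0,0,0,0,0,0,0,0,0], jaw=0)

```text
clock: 10.05
position: [595.8, -65.3, 45.4]
ee_rot: [0.731, -0.682, 0.003, 0.001]
contact_force: [-0.0, 0.2, -3.4]
gripper_width: 13.3
```

```bash
python3 - <<'E'
from h import *
st();s=arm.read_state();d=s["position"]-BO;print("tcp bay",d@BX,d@BY)
E
```

```text
t 10.05 pos [595.8 -65.3  45.4] x [ 0.069 -0.998  0.006] y [-0.998 -0.069 -0.002] z [ 0.003 -0.006 -1.   ] F [-0.   0.2 -3.4] M [-0.11 -0.04  0.04] w 13.3 j [ 0.16  0.53 -0.28  0.01 -0.76 -0.1 ]
tcp bay -166.64005008521198 1.6068037878513552
```

Emit:
arm_command(commands=[0,0,0.001,0,-0.003,0,0.0005,0,-0.005,-0.0005,0,0,-0.006,-0.0005,0,0,-0.006,-0.0005,0,0])

```text
clock: 10.55
position: [596.4, -45.5, 45.3]
ee_rot: [0.731, -0.682, 0.004, 0.001]
contact_force: [0.2, -2.7, 0.3]
gripper_width: 13.6
```

```bash
cat >> h.py <<'E'
def tb():
    s=arm.read_state();d=s["position"]-BO;F=s["contact_force"];r=R.from_quat(s["ee_rot"]).as_matrix()
    print("t",round(s["clock"],2),"tcp bay",np.round([d@BX,d@BY,d[2]],1),"Fbay",np.round([F@BX,F@BY,F[2]],1),"M",np.round(s["wrist_torque"],2),"yaw",np.degrees(np.arctan2(r[1,0],r[0,0])).round(2),"z",np.round(r[:,2],3),"w",round(s["gripper_width"],1))
E
python3 - <<'E'
from h import *
tb()
E
```

```text
t 10.55 tcp bay [-146.9   -0.3   45.3] Fbay [-2.7 -0.   0.3] M [-0.5   0.05  0.08] yaw -86.05 z [ 0.004 -0.007 -1.   ] w 13.6
```

Emit:
arm_command(commands=[-0.01,0,0,0,-0.01,0,0,0,-0.01,0,0,0,-0.01,0,0,0,-0.008,0,0,0])

```text
clock: 11.05
position: [592.3, 1.7, 46.0]
ee_rot: [0.732, -0.682, 0.005, 0.005]
contact_force: [0.6, -4.0, 0.3]
gripper_width: 13.3
```

```bash
python3 - <<'E'
from h import *
tb()
crop('top',(140,100,360,215),3.5,'t7.png');crop("side",(140,110,420,310),2.8,"s7.png")
E
```

```text
t 11.05 tcp bay [-99.5   0.4  46. ] Fbay [-4.  -0.3  0.3] M [-0.99 -0.1   0.03] yaw -85.96 z [ 0.001 -0.014 -1.   ] w 13.3
```

View pics/s7.png

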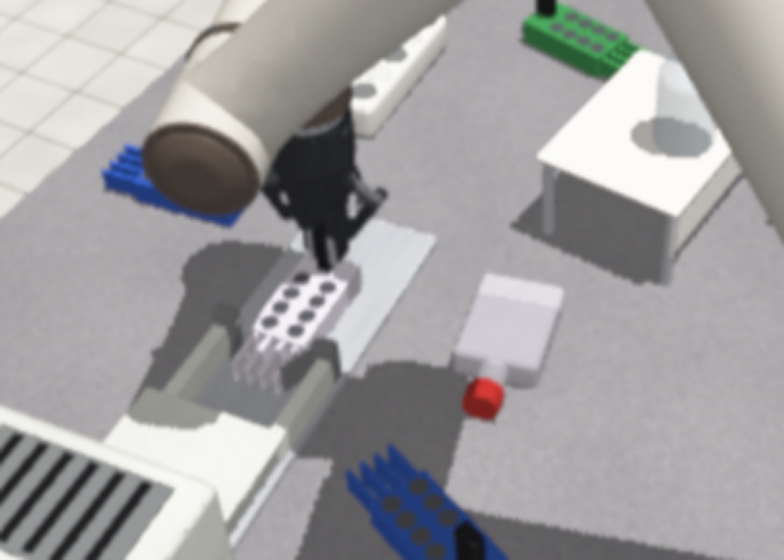

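The fins are through the gate at (270,355) and the flaps are swinging open. Push on.

Emit:
arm_command(commands=[-0.01,0,0,0,-0.01,0,0,0,-0.01,0,0,0,-0.01,0,0,0,-0.008,0,0,0])

```text
clock: 11.65
position: [588.7, 51.0, 46.1]
ee_rot: [0.732, -0.682, 0.006, 0.005]
contact_force: [0.8, -4.3, 1.1]
gripper_width: 13.8
```

```bash
python3 - <<'E'
from h import *
tb()
E
```

```text
t 11.65 tcp bay [-50.1   0.6  46.1] Fbay [-4.3 -0.5  1.1] M [-1.22 -0.06 -0.04] yaw -85.96 z [ 0.001 -0.016 -1.   ] w 13.8
```

Emit:
arm_command(commands=[-0.01,0,0,0,-0.01,0,0,0,-0.01,0,0,0,-0.01,0,0,0,-0.008,-0.0005,0,0])

```text
clock: 12.15
position: [585.3, 101.4, 46.1]
ee_rot: [0.731, -0.682, 0.006, 0.006]
contact_force: [0.9, -5.6, 2.3]
gripper_width: 13.3
```

```bash
python3 - <<'E'
from h import *
tb()
crop('top',(140,100,360,215),3.5,'t8.png');crop("side",(140,110,420,310),2.8,"s8.png")
E
```

```text
t 12.15 tcp bay [ 0.4  0.5 46.1] Fbay [-5.6 -0.5  2.3] M [-1.32 -0.01 -0.03] yaw -85.98 z [ 0.001 -0.017 -1.   ] w 13.3
```

View pics/s8.png

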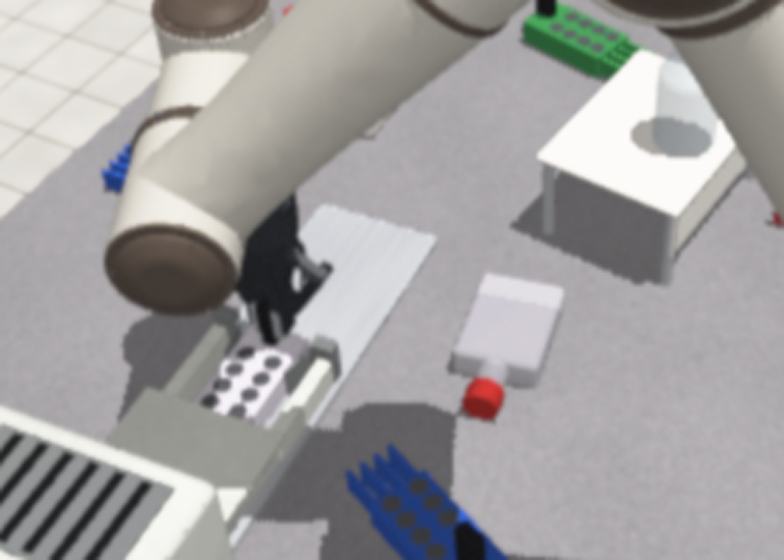

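Emit:
arm_command(commands=[-0.006,0,0,0,-0.006,0,0,0,-0.005,0,0,0,-0.004,0,0,0,-0.003,0,0,0])

```text
clock: 12.75
position: [583.6, 125.4, 46.2]
ee_rot: [0.731, -0.682, 0.006, 0.006]
contact_force: [0.6, -5.0, 2.6]
gripper_width: 13.2
```

```bash
python3 - <<'E'
from h import *
tb()
E
```

```text
t 12.75 tcp bay [24.5  0.5 46.2] Fbay [-5.1 -0.3  2.6] M [-1.32 -0.16 -0.  ] yaw -86.02 z [ 0.    -0.018 -1.   ] w 13.2
```

Emit:
arm_command(commands=[-0.003,0,0,0,-0.003,0,0,0,-0.003,0,0,0,-0.003,0,0,0,-0.002,0,0,0])

```text
clock: 13.25
position: [582.0, 137.1, 46.6]
ee_rot: [0.73, -0.683, 0.007, 0.008]
contact_force: [0.4, -4.8, 2.6]
gripper_width: 13.2
```

```bash
python3 - <<'E'
from h import *
tb()
E
```

```text
t 13.25 tcp bay [36.2  1.2 46.6] Fbay [-4.8 -0.   2.6] M [-1.2  -0.16 -0.02] yaw -86.15 z [-0.002 -0.021 -1.   ] w 13.2
```

Emit:
arm_command(commands=[-0.003,0,0,0,-0.003,0,0,0,-0.003,0,0,0,-0.002,0,0,0,-0.002,0,0,0])

```text
clock: 13.75
position: [580.8, 148.6, 46.7]
ee_rot: [0.729, -0.684, 0.007, 0.009]
contact_force: [1.6, -4.8, 3.5]
gripper_width: 13.7
```

```bash
python3 - <<'E'
from h import *
tb()
crop('top',(140,100,360,215),3.5,'t9.png');crop("side",(140,110,420,310),2.8,"s9.png");crop('wrist',(0,0,640,400),1.25,'w9.png')
tb()
E
```

```text
t 13.75 tcp bay [47.8  1.6 46.7] Fbay [-4.9 -1.2  3.5] M [-1.24 -0.14  0.04] yaw -86.31 z [-0.003 -0.023 -1.   ] w 13.7
t 13.9 tcp bay [48.3  1.6 46.6] Fbay [-2.9  1.1  2.2] M [-0.59  0.04  0.02] yaw -86.29 z [-0.003 -0.022 -1.   ] w 13.3
```

View pics/s9.png

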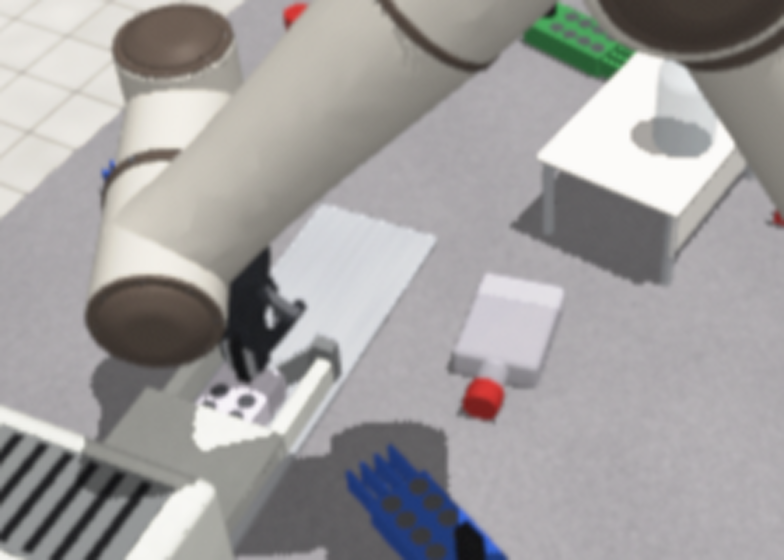

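View pics/w9.png

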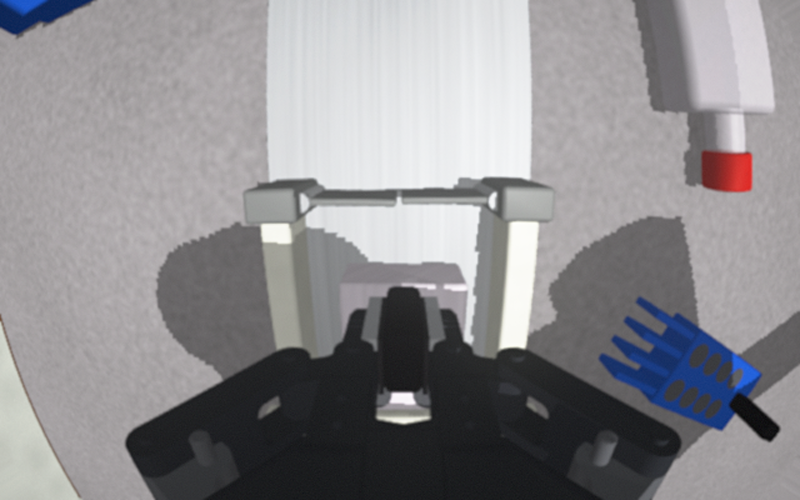

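The flaps are shut at row 197 behind the block, and TCP x = 48 puts the fins past the comb tips (x ≈ 186), with no hard stop. Keep pushing.

Emit:
arm_command(commands=[-0.003,0,0,0,-0.003,0,0,0,-0.003,0,0,0,-0.002,0,0,0,-0.002,0,0,0])

```text
clock: 14.4
position: [579.9, 163.4, 46.5]
ee_rot: [0.73, -0.684, 0.006, 0.009]
contact_force: [-0.4, -2.6, 3.6]
gripper_width: 13.2
```

```bash
python3 - <<'E'
from h import *
tb()
E
```

```text
t 14.4 tcp bay [62.7  1.6 46.5] Fbay [-2.6  0.6  3.6] M [-0.67  0.05  0.07] yaw -86.3 z [-0.002 -0.021 -1.   ] w 13.2
```

Emit:
arm_command(commands=[-0.002,0,0,0,-0.002,0,0,0,-0.002,0,0,0,-0.002,0,0,0,-0.002,0,0,0])

```text
clock: 14.9
position: [579.7, 168.2, 47.3]
ee_rot: [0.73, -0.684, 0.009, 0.013]
contact_force: [2.4, -10.8, 4.2]
gripper_width: 13.0
```

```bash
python3 - <<'E'
from h import *
tb()
E
```

```text
t 14.9 tcp bay [67.5  1.4 47.3] Fbay [-10.9  -1.6   4.2] M [-2.4  -0.49  0.11] yaw -86.27 z [-0.005 -0.03  -1.   ] w 13.0
```

Emit:
arm_command(commands=[-0.003,0,0,0,-0.003,0,0,0,-0.003,0,0,0,0,0,0,0,0,0,0,0])

```text
clock: 15.4
position: [580.0, 168.1, 48.5]
ee_rot: [0.729, -0.684, 0.012, 0.018]
contact_force: [0.0, -3.3, 2.2]
gripper_width: 13.2
```

```bash
python3 - <<'E'
from h import *
tb();crop('wrist',(0,0,640,400),1.25,'w10.png')
E
```

```text
t 15.4 tcp bay [67.3  1.1 48.5] Fbay [-3.3  0.2  2.2] M [-0.44  0.02 -0.04] yaw -86.36 z [-0.008 -0.042 -0.999] w 13.2
```

View pics/w10.png

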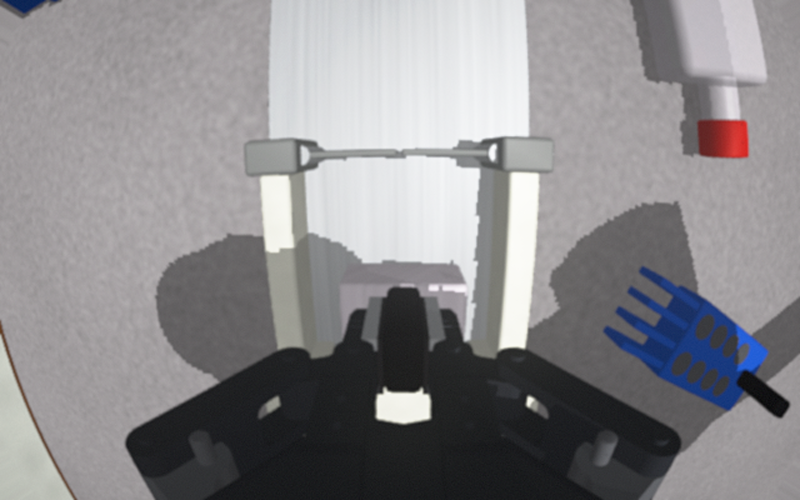

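The force climbed to over 10 N with the TCP held at x = 67, which fits a fully home block. The flaps at row 153 are shut. I'll let go and measure the tail.

Emit:
arm_command(commands=[0,0,0,0,0,0,0,0,0,0,0,0,0,0,0,0,0,0,0,0], jaw=0.5)

```text
clock: 15.95
position: [579.6, 171.2, 47.1]
ee_rot: [0.73, -0.684, 0.011, 0.017]
contact_force: [0.3, 0.0, -0.0]
gripper_width: 42.5
```

Emit:
arm_command(commands=[0,0,-0.01,0,0,0,-0.02,0,0,0,-0.025,0,0,0,-0.025,0,0,0,-0.015,0])

```text
clock: 16.45
position: [579.1, 174.8, 144.9]
ee_rot: [0.73, -0.684, 0.01, 0.02]
contact_force: [-0.1, -1.2, 0.2]
gripper_width: 42.7
```

```bash
python3 - <<'E'
from h import *
tb();crop('wrist',(0,0,640,400),1.25,'w11.png')
ci=arm.camera_info("wrist");import pickle;pickle.dump(ci,open("ci11","wb"))
crop('top',(140,100,360,215),3.5,'t11.png');crop("side",(140,110,420,310),2.8,"s11.png")
E
```

```text
t 16.45 tcp bay [ 74.    1.5 144.9] Fbay [-1.2  0.2  0.2] M [ 0.12 -0.03  0.03] yaw -86.25 z [-0.013 -0.043 -0.999] w 42.7
```

View pics/w11.png

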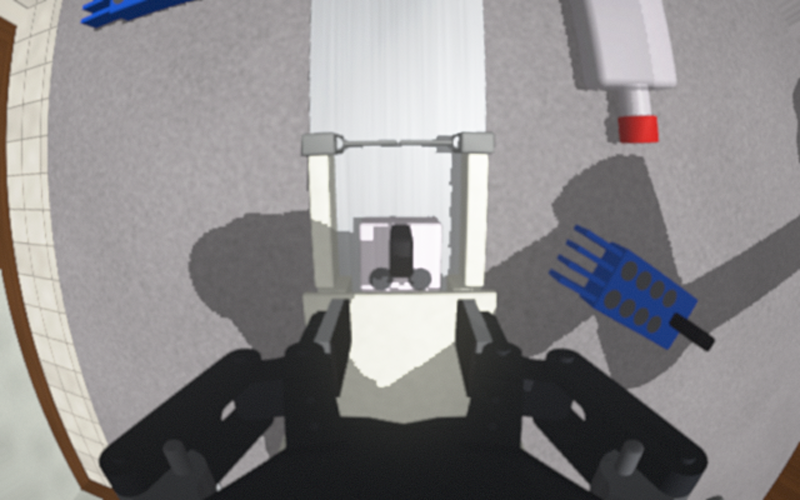

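View pics/s11.png

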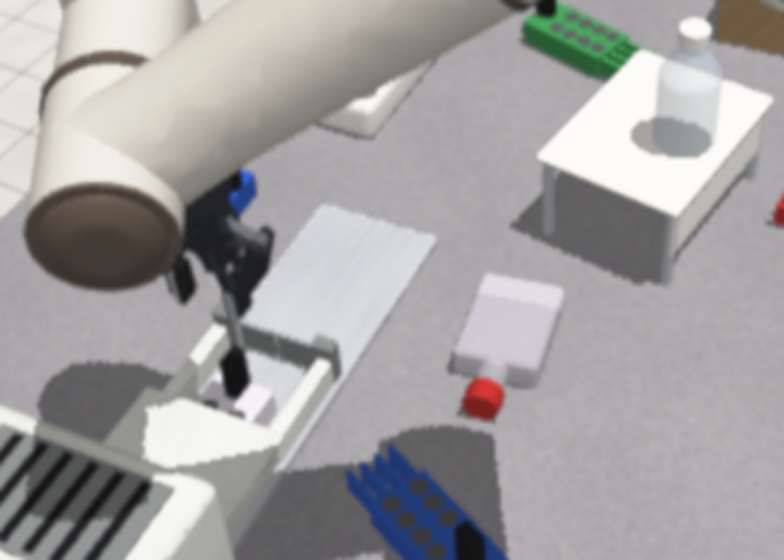

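The block is inside with the flaps shut at row 143, its handle at (400,250) and the roof edge at row ~294. I'll measure the tail and handle against the roof edge.

```bash
python3 - <<'E'
from h import *
import pickle;ci=pickle.load(open("ci11","rb"))
im=cv2.imread("pics/w11.png");cv2.imwrite("pics/w11c.png",cv2.resize(im[120:320,280:520],None,fx=3.2,fy=3,interpolation=cv2.INTER_CUBIC))
def g(l,x,y,z):
    d=wpt((x/1.25,y/1.25),z,ci)-BO;print(l,"bay",(d@BX).round(1),(d@BY).round(1))
g("roof a",303,294,48);g("roof b",496,293,48)
g("tail a",358,223,36);g("tail b",442,223,36)
g("tail bottom",400,217,6)
g("hand bl",391,226,81);g("hand br",411,226,81);g("hand fl",391,277,81)
g("leaf",400,143,40);g("post",400,134,50)
E
```

```text
roof a bay 102.9 -68.3
roof b bay 103.1 64.8
tail a bay 56.1 -29.5
tail b bay 56.5 27.3
tail bottom bay 57.4 -1.0
hand bl bay 49.6 -6.2
hand br bay 49.7 4.9
hand fl bay 79.4 -6.6
leaf bay 2.9 -0.8
post bay -2.5 -0.9
```

View pics/w11c.png

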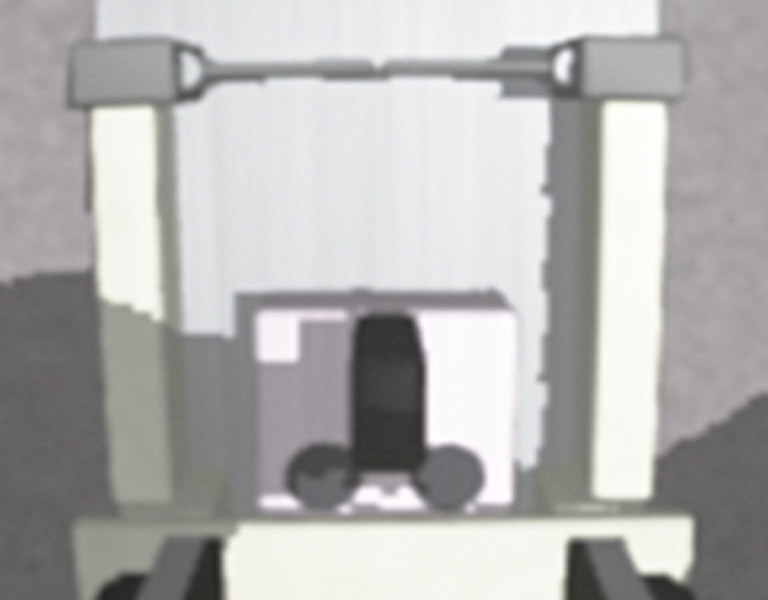

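```bash
python3 - <<'E'
from h import *
import pickle;ci=pickle.load(open("ci11","rb"))
K=np.array(ci["camera_matrix"]);T=np.array(ci["world_from_camera"])
def pj(P):
    c=T[:3,:3].T@(P-T[:3,3]);th=np.arctan2(np.hypot(c[0],c[1]),c[2]);u=c[:2]/np.hypot(c[0],c[1])*th
    return ((np.array([K[0,0]*u[0]+K[0,2],K[1,1]*u[1]+K[1,2]])*1.25-np.array([280,120]))*[3.2,3]).round(0)
for ox in (105,108,110):
  print(ox,"tail top",pj(bay(ox-55,-28,36)),pj(bay(ox-55,28,36)),"tail bot",pj(bay(ox-55,0,6)),"hand top back",pj(bay(ox-55,0,81)),"front",pj(bay(ox-31,0,81)),"base front",pj(bay(ox-31,0,36)))
print("roof",pj(bay(100,-65,48)),pj(bay(100,65,48)),"leaf",pj(bay(0,0,40)))
E
```

```text
105 tail top [256. 282.] [522. 281.] tail bot [388. 262.] hand top back [391. 320.] front [392. 444.] base front [390. 385.]
108 tail top [256. 295.] [522. 294.] tail bot [388. 274.] hand top back [391. 336.] front [392. 459.] base front [390. 398.]
110 tail top [256. 304.] [522. 303.] tail bot [388. 282.] hand top back [391. 346.] front [392. 469.] base front [390. 406.]
roof [ 87. 510.] [693. 506.] leaf [388.  56.]
```

Emit:
arm_command(commands=[-0.006,0,-0.01,0,-0.012,0,-0.01,0,-0.014,0,0,0,-0.012,0,0,0,-0.006,0,0,0], jaw=0.5)

```text
clock: 17.1
position: [574.0, 228.8, 159.5]
ee_rot: [0.729, -0.684, 0.009, 0.023]
contact_force: [0.1, 0.3, 0.4]
gripper_width: 42.7
```

```bash
python3 - <<'E'
from h import *
import pickle
arm.get_image("wrist");tb()
ci=arm.camera_info("wrist");pickle.dump(ci,open("ci12","wb"))
im=arm.get_image("wrist");cv2.imwrite("pics/raw12.png",im[:,:,::-1]);tb()
cv2.imwrite("pics/w12.png",cv2.resize(im[:,:,::-1],None,fx=1.25,fy=1.25))
K=np.array(ci["camera_matrix"]);T=np.array(ci["world_from_camera"])
def pj(P):
    c=T[:3,:3].T@(P-T[:3,3]);th=np.arctan2(np.hypot(c[0],c[1]),c[2]);u=c[:2]/np.hypot(c[0],c[1])*th
    return np.array([K[0,0]*u[0]+K[0,2],K[1,1]*u[1]+K[1,2]]).round(1)
for ox in (106,108,110):
  print(ox,"tail top",pj(bay(ox-55,-20,36)),pj(bay(ox-55,20,36)),"tail bot",pj(bay(ox-55,20,6)),"hand top back",pj(bay(ox-55,0,81)),"front",pj(bay(ox-31,0,81)))
print("roof",pj(bay(100,-40,48)),pj(bay(100,40,48)),"leaf",pj(bay(0,0,40)),"post",pj(bay(0,50,50)),"plate end",pj(bay(-200,0,6)))
E
```

```text
t 17.15 tcp bay [128.8   2.9 159.3] Fbay [ 0.4 -0.6 -0.5] M [ 0.1  -0.03  0.03] yaw -86.27 z [-0.019 -0.045 -0.999] w 42.9
t 17.2 tcp bay [127.9   3.1 159.3] Fbay [-0.1 -0.3 -0.4] M [ 0.08 -0.02  0.01] yaw -86.29 z [-0.019 -0.045 -0.999] w 42.8
106 tail top [292.5 108.5] [339.2 108.1] tail bot [336.8 109.5] hand top back [315.9 105.3] front [316.1 138.6]
108 tail top [292.5 110.8] [339.2 110.4] tail bot [336.8 111.6] hand top back [315.9 108.1] front [316.2 141.3]
110 tail top [292.6 113.1] [339.2 112.7] tail bot [336.8 113.7] hand top back [315.9 110.9] front [316.2 144.1]
roof [268.8 167.1] [363.9 166.2] leaf [315.5  49.6] post [376.3  48.2] plate end [ 315.4 -101.6]
```

View pics/w12.png

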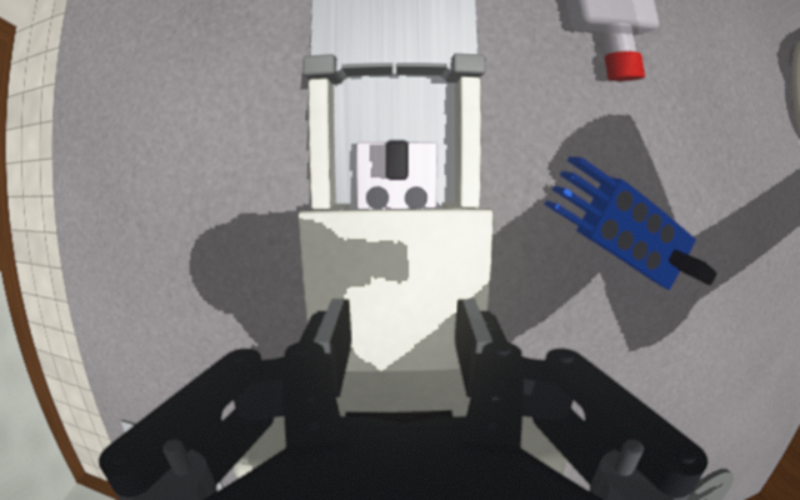

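The view is almost straight down onto the tail. The block tail is at row ~143, the roof edge at row ~210 and the shut flaps at row ~69. I'll find these edges to sub-pixel accuracy.

```bash
python3 - <<'E'
import cv2,numpy as np
im=cv2.imread("pics/raw12.png").astype(int)
g=im.sum(2)/3
print("tail R cols 332-342",[(r,int(g[r,332:343].mean())) for r in range(106,124)])
print("tail L cols 289-294",[(r,int(g[r,288:294].mean())) for r in range(106,124)])
print("roof cols 290-310",[(r,int(g[r,345:355].mean())) for r in range(158,176)])
print("handle",[(r,int(g[r,313:322].mean())) for r in range(106,150)])
print("leaf",[(r,int(g[r,325:350].mean())) for r in range(44,66)])
cv2.imwrite("pics/w12c.png",cv2.resize(cv2.imread("pics/raw12.png")[40:180,240:400],None,fx=4.5,fy=4.2,interpolation=cv2.INTER_CUBIC))
E
```

```text
tail R cols 332-342 [(106, 225), (107, 225), (108, 225), (109, 225), (110, 225), (111, 225), (112, 220), (113, 209), (114, 219), (115, 240), (116, 248), (117, 249), (118, 248), (119, 248), (120, 248), (121, 248), (122, 248), (123, 249)]
tail L cols 289-294 [(106, 216), (107, 216), (108, 216), (109, 216), (110, 216), (111, 215), (112, 212), (113, 206), (114, 214), (115, 231), (116, 241), (117, 242), (118, 241), (119, 241), (120, 241), (121, 241), (122, 241), (123, 241)]
roof cols 290-310 [(158, 233), (159, 233), (160, 231), (161, 223), (162, 207), (163, 192), (164, 178), (165, 157), (166, 141), (167, 158), (168, 197), (169, 228), (170, 240), (171, 242), (172, 242), (173, 242), (174, 242), (175, 242)]
handle [(106, 220), (107, 221), (108, 221), (109, 222), (110, 214), (111, 178), (112, 118), (113, 69), (114, 57), (115, 63), (116, 67), (117, 68), (118, 68), (119, 69), (120, 68), (121, 69), (122, 69), (123, 69), (124, 69), (125, 69), (126, 70), (127, 69), (128, 69), (129, 69), (130, 69), (131, 70), (132, 69), (133, 70), (134, 70), (135, 70), (136, 69), (137, 70), (138, 69), (139, 69), (140, 68), (141, 63), (142, 60), (143, 108), (144, 196), (145, 246), (146, 249), (147, 247), (148, 246), (149, 246)]
leaf [(44, 221), (45, 221), (46, 221), (47, 222), (48, 223), (49, 212), (50, 175), (51, 148), (52, 130), (53, 95), (54, 68), (55, 65), (56, 66), (57, 66), (58, 66), (59, 79), (60, 109), (61, 151), (62, 187), (63, 201), (64, 202), (65, 202)]
```

View pics/w12c.png

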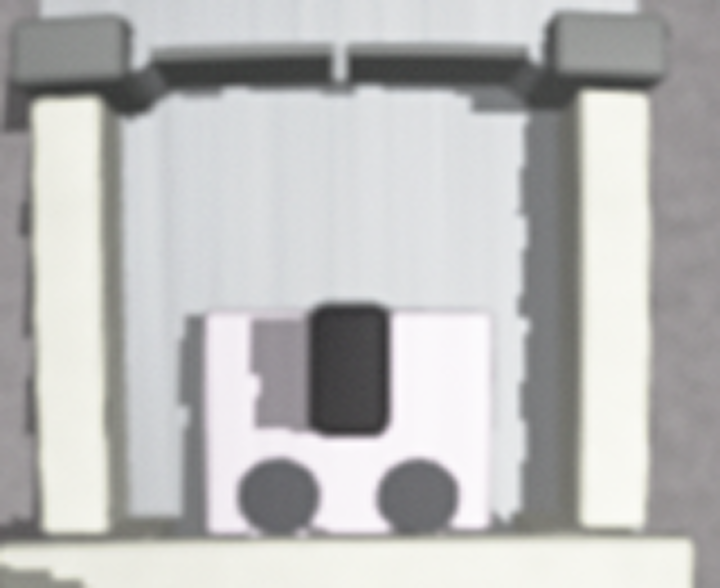

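After correcting for the offset seen at the roof edge and flaps, the tail and handle edges put the block's origin at bay x ≈ 109–110. Home is 110, the flaps are shut, and the gripper touches nothing. Handing in.

```bash
python3 - <<'E'
from h import *
tb();print(arm.job_done())
E
```

```text
t 17.2 tcp bay [127.9   3.1 159.3] Fbay [-0.1 -0.3 -0.4] M [ 0.08 -0.02  0.01] yaw -86.29 z [-0.019 -0.045 -0.999] w 42.8
the job is handed in; nothing more can be done
None
```

The block is home in the chiller with both flaps shut behind it, and I handed the job in at 17.2 s of the 72 s allowed.

I pulled the silver block out from under the riser, set it flat on the loading plate with its fins towards the gate, and let go. I then took it by its handle and pushed it through the flaps. The fins found the gaps on the first try, about 1.5 mm to the +y side, with no hard stop at the comb. They stopped at the back wall with about 11 N showing.

- **Seating:** the last close wrist picture puts the block's origin at bay x of about 109–110 mm, where 110 is fully home. An earlier, more slanted picture read 108–109. The handle's front edge alone still reads 108.5 in the last picture, so it could be 1–2 mm short.
- **Flaps and contact:** both flaps show shut, the block sits flat, and the gripper is clear with about 0 N on it. The forces I read between moves never exceeded about 12 N.
- **Tool tilt:** the tool leaned about 2.5° by the end of the push, which I could not correct. It was harmless once I let go.
- **Bystanders:** I kept clear of the bottle, flask, rack and coloured look-alikes. I did not re-measure their positions at the end.

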